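# Pack the electrode sample set into its caddy

## Task

Pack the sample set into the grey caddy: stand the slim capped vial in the round well, and lay the three plain metal plates one after another in a straight shingled row along the middle of the white strip, the longest first, flat and close up to the low wall beside the well, then the middle one, then the shortest. Each later plate rests one end over the far end of the plate before it, overlapping by about 15 mm (a finger's breadth), with its other end down on the strip. The plate with the large hole and the squat jar do not belong: leave them, the beaker and the tweezers where they are.

Things in the scene. Friction and masses are not known exactly. Their poses are not given: they have to be found in the camera images.
- caddy: Grey tray fixed to the bench, 270 x 112 mm (x, y), floor 6 mm thick, walls 14 mm high. Origin: centre of underside, x along its length. At the -x end a round well, centre x = -101, y = 0: white collar 48 mm inside, 58 outside, top 18 mm above bench, on the same floor. Cross wall x = -70 to -66; lane x = -66 to 131, 104 mm wide; white strip 44 mm wide along y = 0. The row starts at the cross wall, runs to +x.
- plate_long: Longest flat plain dark-grey metal test plate, 80 x 36 x 6 mm (x, y, z), no hole. Origin: centre of its underside; x along its length. Lies flat on the bench at the start, at any yaw. Bottom of the row.
- plate_mid: Middle flat plain dark-grey metal test plate, 65 x 36 x 6 mm (x, y, z), no hole. Origin: centre of its underside; x along its length. Lies flat on the bench at the start, at any yaw. Second in the row.
- plate_short: Shortest flat plain dark-grey metal test plate, 50 x 36 x 6 mm (x, y, z), no hole. Origin: centre of its underside; x along its length. Lies flat on the bench at the start, at any yaw. Third in the row.
- vial: Slim amber vial with a white cap, 28 mm diameter, 60 mm tall, standing upright. Origin: centre of its underside, z up. Goes in the well.
- plate_holed: Look-alike: dark-grey metal plate 65 x 36 x 6 mm with a 20 mm round hole through its middle. Does not belong; leave it. Origin: centre of its underside, x along its length.
- jar: Look-alike: squat amber jar with a white cap, 48 mm diameter, 46 mm tall. Does not belong; leave it. Origin: centre of its underside.
- beaker: Bystander: clear empty glass beaker, 68 mm rim diameter, 68 mm tall. Leave it. Origin: centre of its underside.
- tweezers: Bystander: dark steel tweezers, 120 mm long, about 20 mm wide and 6 mm thick, lying flat. Leave them. Origin: middle of the underside, x along the length.
There are look-alikes about, which are no part of the job. Leave any purple look-alike of the vial alone. Leave any brown look-alike of the plate_mid alone.

How it is judged:
At the end, for the whole second after the job is handed in: Long plate flat within 20 mm of the cross wall; middle and short plates each overlap the last by 4 to 23 mm, far end on the floor; row within 15 mm and 0.2 rad of the strip's middle line; vial upright, within 11 mm of the well's centre; others within 20 mm of their starts; all at rest (x of plate_long in the frame of caddy between -0.031 and -0.006 m and y of plate_long in the frame of caddy between -0.015 and 0.015 m and angle between the y axis of each of plate_long, plate_mid, plate_short and the y axis of caddy, either way round below 0.2 rad and y of plate_mid in the frame of caddy between -0.015 and 0.015 m and y of plate_short in the frame of caddy between -0.015 and 0.015 m and x of plate_mid in the frame of caddy between 0.01 and 0.07 m and x of plate_short in the frame of caddy between 0.045 and 0.12 m and horizontal distance between plate_long and plate_mid between 0.0485 and 0.0685 m and horizontal distance between plate_mid and plate_short between 0.0345 and 0.0535 m and z of each of plate_long, vial in the frame of caddy below 0.009 m and angle between plate_long's own z axis and vertical below 0.04 rad and angle between plate_mid's own z axis and vertical between 0.06 and 0.25 rad and angle between plate_short's own z axis and vertical between 0.08 and 0.4 rad and z of plate_mid in the frame of caddy between 0.006 and 0.016 m and z of plate_short in the frame of caddy between 0.006 and 0.016 m and x of vial in the frame of caddy between -0.112 and -0.09 m and y of vial in the frame of caddy between -0.011 and 0.011 m and angle between vial's own z axis and vertical below 0.08 rad and z of vial in the frame of caddy above 0.003 m and linear speed of each of plate_long, plate_mid, plate_short, vial below 0.01 m/s and angular speed of each of plate_long, plate_mid, plate_short below 0.1 rad/s and angular speed of vial below 0.5 rad/s and not (distance of any of plate_holed, jar, beaker, tweezers from where it was at the start of the episode above 0.02 m)); the robot touches nothing.
It fails at once if the holed plate, jar, beaker or tweezers is moved more than 20 mm (distance of any of plate_holed, jar, beaker, tweezers from where it was at the start of the episode above 0.02 m).
It also fails if it takes over 120 s, if anything falls off the work surface, if the arm or the gripper's body presses on something with over 40 N, if the wrist force passes 120 N, or if a joint passes its speed limit or range.

## Robot

A 6-joint arm with a two-finger parallel gripper is mounted at the origin on the work surface. World frame = base frame: x ahead of the robot, y to its left, z up, the work surface at z = 0. Lengths are in m, angles in rad, forces in N, time in s.
With the tool pointing down it reaches from about 0.425 to 0.95 m from the base axis. Payload 14.7 kg.
Tool frame: the origin (TCP) lies at the centre of the arm's flange, where the gripper is bolted on; the fingertips stand env.nose_length ahead of it and the grasp point (between the pads) lies 155 mm ahead of it (env.nose_length is the distance from the TCP to the fingertips, in m); z points along the fingers, y is the direction in which the jaws open and shut (so a half turn about z gives the same grasp; the last joint's range is limited). The gripper opens to 85 mm and grips with 20 to 120 N. Pads are 22 mm wide; open, the fingers measure 114 mm over their backs; the gripper's body (76 mm by 85 mm) begins 54 mm behind the grasp point. The pads swing forward as they close: fully open they stand 13 mm farther back than shut.
Start: joints at [1.129, 0.48, 1.596, -0, 1.065, -0.047], TCP at [0.25, 0.6, 0.405] pointing down, gripper open.
Joint ranges: [-2.75, 2.75], [-0.82, 2.05], [0.23, 2.67], [-1.56, 4.7], [0.09, 2.69], [-2.92, 2.92]. Speed limits (rad/s): [1.89, 1.89, 2.39, 3.01, 3.01, 3.01].

## Interface

Orientations are given as a 3x3 rotation matrix whose columns are the frame's x, y, z axes.
In Python, from plant import env gives the robot as it stands.
- The arm moves only by the tool drive_tool, never from a script. Its argument "moves" is one flat list of numbers, 7 for each row, row after row: the turn, a rotation vector about the tool's x, y, z in rad, then the shift along the tool's x, y, z in m, then the closure in counts, from 0 (fully open) to 255 (shut). A call has 1 to 10 rows; each row is the pose to reach, as a shift and turn from the pose measured when the call began, along the tool's axes at that moment; what a row does not reach only later rows make up. A row lasts 1/10 s, in which the tool goes at most 50 mm and 8.59 degrees, less where a joint would pass 70% of its speed; a pose out of reach is approached as far as the arm can. A call with a gripper value outside its range is refused whole. The fingers move at their own pace and stop on an object; the grip force is fixed at half the most. Time passes only in rows, so rows that repeat a pose let the fingers close. It gives the time, the measured TCP pose, the force and the opening at its end, in the units of the state.
- env.observe(): the state, without advancing time (a new reading comes with each control period).
- env.get_image(name): name is "side" or "top" or "wrist"; returns a dict with "pixels" (400x640x3 uint8, red, green, blue), "fov_y" (degrees; the focal length in pixels is half the picture's height over the tangent of half this angle, whatever the lens; pixels are square), "cx", "cy" (the principal point, pixels), "world_from_camera" (4x4, takes a point from camera to world coordinates). Camera axes: x right, y up, looking along -z (the intrinsics and any distortion apply to the point x, -y, -z); pixel columns grow to the right and rows downward; lengths in m; the calibration is good to about 2 mm. A picture is of the moment at which its call begins. There is no depth.
- env.hand_in(): hands the job in, once; it reports no verdict.
Trained networks look in a picture, given as the dict that the camera call returned (one of the last four; its "shot" number tells which), for a name from the list of things; names that differ only in an ending like _2 or _b are one class to them, and where a whole thing is asked for, a point or a joint stands for the part that bears it (a point fixed in the world has none). Each returns a list of dicts, best first, with "score" (0 to 1); they miss things now and then, are a little off and sometimes report something else, mostly with a low value. They report only what shows in the picture. A call takes as long as a camera call. They do not tell look-alikes from the thing itself.
- env.outline_of(picture, target): "pixels" (400x640 bool, what is visible of it) and "extent" ([left, top, right, bottom] in pixels, round what is visible of it).
The state is a dict: "clock": time; "joint_pos": joint angles; "qvel": joint speeds; "joint_torque": joint torques, N m; "tcp_pos": TCP position; "eef_rot": TCP orientation; "force": force on the tool from outside, world axes, zero at the start; "wrist_torque": the same for the moment, N m; "finger_gap": finger opening in m.
Only numpy, scipy, OpenCV 4.12 (cv2) and the standard library are available. Lean on these libraries where they do the work, as an engineer would, in place of code of your own. Each camera call takes 0.05 s, during which the arm holds its last target.

## Working session

There is one attempt and no reset: what is moved stays moved. The work goes in short steps, Python scripts to look and compute and a tool call to move; the robot and the scene stay as the last step left them, time stands still between calls to the robot, and variables do not carry over. Pictures are saved under pics/ and viewed, and the job is handed in when it is done.

Besides the shell and the picture viewer there is one more tool, called after "Call:" in YAML: its name, and indented under it one key for each argument. drive_tool: Moves the arm, as the interface text tells. Its arguments: {"type":"object","properties":{"moves":{"type":"array"}},"required":["moves"]}

```bash
ls; mkdir -p pics; cat > h.py <<'E'
import numpy as np, cv2
from plant import env
def snap(name, fn, crop=None, scale=1):
    p=env.get_image(name)
    im=p["pixels"]
    if crop: im=im[crop[1]:crop[3],crop[0]:crop[2]]
    if scale!=1: im=cv2.resize(im,None,fx=scale,fy=scale,interpolation=cv2.INTER_CUBIC)
    cv2.imwrite("pics/"+fn,cv2.cvtColor(im,cv2.COLOR_RGB2BGR)); return p
def toworld(p,uv,z):
    f=200/np.tan(np.radians(p["fov_y"])/2); T=np.array(p["world_from_camera"])
    uv=np.atleast_2d(np.array(uv,float))
    d=np.c_[(uv[:,0]-p["cx"])/f,-(uv[:,1]-p["cy"])/f,-np.ones(len(uv))]@T[:3,:3].T
    o=T[:3,3]; s=(z-o[2])/d[:,2]
    return (o+d*s[:,None])[:,:2]
def topix(p,X):
    f=200/np.tan(np.radians(p["fov_y"])/2); T=np.array(p["world_from_camera"])
    c=(np.atleast_2d(X)-T[:3,3])@T[:3,:3]
    return np.c_[p["cx"]+f*c[:,0]/-c[:,2],p["cy"]-f*c[:,1]/-c[:,2]]
E
python3 - <<'E'
from h import *
print(env.nose_length); print(env.observe())
for n in ["top","side","wrist"]:
    p=snap(n,n+"0.png"); print(n,{k:v for k,v in p.items() if k!="pixels"})
E
```

```text
pics
0.1734
{'clock': 0.0, 'joint_pos': array([ 1.12936984e+00,  4.80809515e-01,  1.59689868e+00,  1.56430738e-05,
        1.06512622e+00, -4.65970316e-02]), 'qvel': array([-0.00149261,  0.00183492, -0.00087893,  0.00131007,  0.00134481,
        0.00085258]), 'joint_torque': array([ 1.05405008e-03, -9.50665069e+01, -4.30197251e+01, -8.23015341e-06,
        1.20352264e-02, -2.86614738e-05]), 'tcp_pos': array([0.24990451, 0.59979957, 0.40407751]), 'eef_rot': array([[-9.23059240e-01,  3.84657439e-01, -5.42892178e-04],
       [ 3.84657815e-01,  9.23058567e-01, -1.11688619e-03],
       [ 7.15026934e-05, -1.23977984e-03, -9.99999229e-01]]), 'force': array([-0.26273173,  0.35025943, -0.97569753]), 'wrist_torque': array([ 0.01443657,  0.05105887, -0.01404348]), 'finger_gap': 0.08522370417814715}
top {'fov_y': 56.106576877833874, 'cx': 323.0619197367666, 'cy': 207.1776992055024, 'world_from_camera': array([[-0.01533176,  0.99371548, -0.11088048,  0.41126583],
       [-0.99938533, -0.01872608, -0.02963607, -0.08049659],
       [-0.03152618,  0.11035795,  0.99339178,  0.8835987 ],
       [ 0.  
[... 185 characters left out ...]
197,  0.41994865, -0.37646682,  0.15385231],
       [-0.56386099,  0.60049264, -0.56698269, -0.65570535],
       [-0.01203806,  0.68047903,  0.73266866,  0.78830751],
       [ 0.        ,  0.        ,  0.        ,  1.        ]]), 'shot': 2}
wrist {'fov_y': 59.46609812948357, 'cx': 320.06901473194125, 'cy': 198.7649894886183, 'world_from_camera': array([[ 3.84207360e-01, -8.91083166e-01, -2.41568820e-01,
         1.88618674e-01],
       [ 9.23246428e-01,  3.70578916e-01,  1.01426331e-01,
         6.25735009e-01],
       [-8.58984722e-04, -2.61996293e-01,  9.65068497e-01,
         3.74100510e-01],
       [ 0.00000000e+00,  0.00000000e+00,  0.00000000e+00,
         1.00000000e+00]]), 'shot': 3}
```

View pics/top0.png

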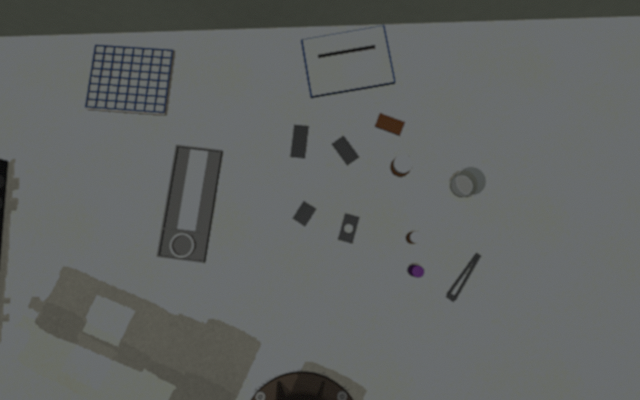

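View pics/side0.png

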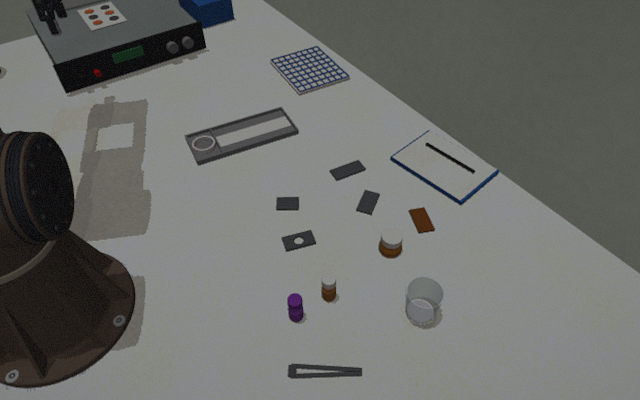

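View pics/wrist0.png

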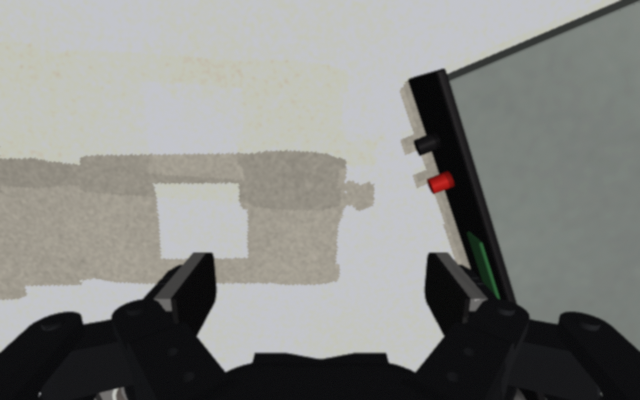

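Top view candidates:
- **Vial:** slim amber vial at (412,237). It could be confused with the purple vial (416,271) or the jar (401,165).
- **Plates:** long (300,141), mid (345,150) and short (304,213). They could be confused with the holed plate (349,228) or the brown plate (390,124).

I'll check these in a close crop and measure them.

```bash
cat >> h.py <<'E'
def rect(p,uvc,z,r=22,thr=None,method="dark"):
    """fit min-area rect in world plane z to dark blob near pixel uvc"""
    im=cv2.cvtColor(p["pixels"],cv2.COLOR_RGB2GRAY).astype(float)
    u,v=map(int,uvc); 
    m=np.zeros(im.shape,np.uint8); sub=im[v-r:v+r,u-r:u+r]
    t=thr or (np.percentile(sub,95)+im[v-2:v+3,u-2:u+3].mean())/2
    m[max(v-r,0):v+r,max(u-r,0):u+r]=(im[max(v-r,0):v+r,max(u-r,0):u+r]<t)
    n,l=cv2.connectedComponents(m); k=l[v,u]
    ys,xs=np.nonzero(l==k)
    w=toworld(p,np.c_[xs,ys],z)
    (c,s,a)=cv2.minAreaRect((w*1000).astype(np.float32))
    if s[0]<s[1]: s=s[::-1]; a+=90
    return np.round(w.mean(0)*1000,1),np.round(c,1),np.round(s,1),round((a+90)%180-90,1)
E
python3 - <<'E'
from h import *
p=snap("top","top1.png",(270,100,470,300),3)
for n,uv in dict(long=(300,141),mid=(345,150),short=(304,213),holed=(341,222)).items():
    print(n,rect(p,uv,0.006))
for t in ["caddy","plate_long","plate_mid","plate_short","vial","plate_holed","jar"]:
    for o in env.outline_of(p,t):
        ys,xs=np.nonzero(o["pixels"]); print(t,round(o["score"],2),o["extent"],xs.mean().round(1),ys.mean().round(1))
        if t=="caddy":
            w=toworld(p,np.c_[xs,ys],0.014); print(cv2.minAreaRect((w*1000).astype(np.float32)))
E
```

```text
long (array([670.5,   1.1]), array([670.7,   1. ]), array([79.4, 35.5]), -7.1)
mid (array([ 645.6, -108.5]), array([ 645.7, -108.6]), array([64.9, 36.1]), 35.0)
short (array([495.8,  -9.1]), array([495.8,  -9.3]), array([48.9, 36.1]), -34.3)
holed (array([ 459.4, -112.5]), array([ 459.7, -112.5]), array([69.1, 39.7]), -16.1)
caddy 0.64 [162.0, 145.4, 218.7, 262.7] 190.2 204.2
((523.9981079101562, 259.3427429199219), (116.97985076904297, 267.723876953125), 81.7371826171875)
plate_long 0.85 [291.3, 125.1, 312.6, 162.2] 299.5 141.3
plate_mid 0.92 [330.5, 137.9, 359.0, 165.3] 345.2 150.5
plate_mid 0.88 [375.4, 116.2, 403.1, 137.4] 390.2 124.2
plate_short 0.67 [294.2, 205.1, 320.7, 228.7] 304.5 213.7
vial 0.71 [408.1, 232.7, 423.4, 242.7] 413.5 237.5
vial 0.7 [407.5, 261.3, 421.8, 279.8] 416.0 270.8
plate_holed 0.81 [336.7, 211.8, 361.7, 243.3] 348.9 227.8
plate_holed 0.72 [444.9, 250.7, 481.3, 302.0] 463.3 278.1
jar 0.78 [392.9, 157.4, 412.4, 178.1] 401.5 165.4
```

View pics/top1.png

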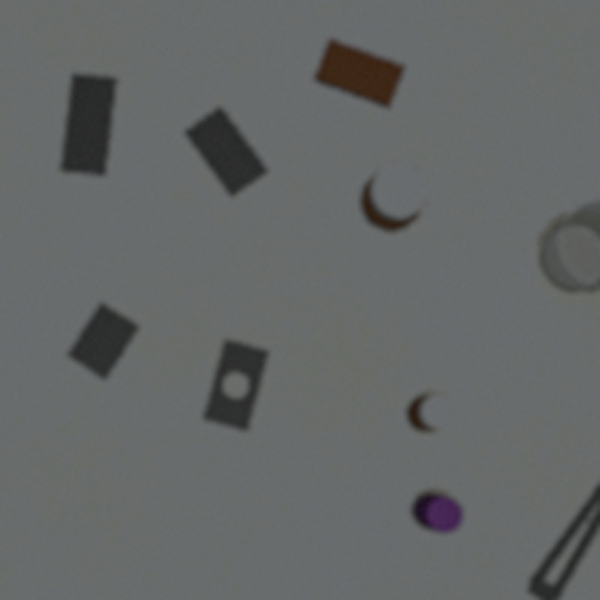

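```bash
python3 - <<'E'
from h import *
p=snap("top","cad_top.png",(150,135,230,270),4)
s=snap("side","cad_side.png",(175,100,310,175),5)
E
```

```text
(no output)
```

View pics/cad_top.png

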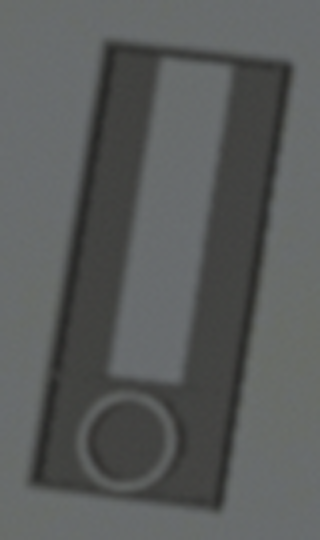

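View pics/cad_side.png

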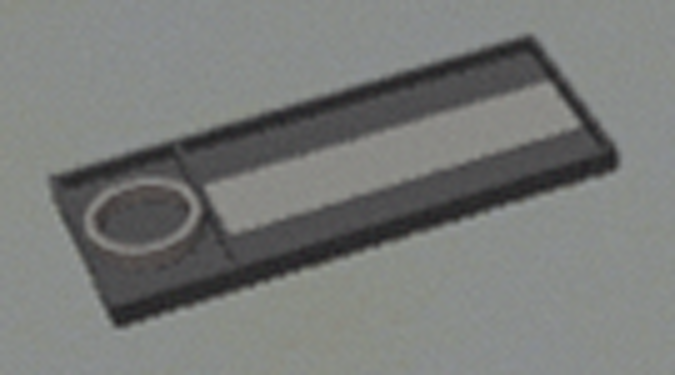

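```bash
cat > cad.py <<'E'
from h import *
from scipy.optimize import least_squares
def C(x,y,t,P):
    P=np.array(P,float); c,s=np.cos(t),np.sin(t)
    return np.c_[x+c*P[:,0]-s*P[:,1],y+s*P[:,0]+c*P[:,1],P[:,2]]
E
python3 - <<'E'
from cad import *
T=env.get_image("top");S=env.get_image("side")
to=lambda a:np.array(a)/4+[150,135]-.5*0
so=lambda a:np.array(a)/5+[175,100]
# strip corners top: far-left(+x,+y), far-right(+x,-y), near-right, near-left ; collar centre; left outer top corners
Pt=[(.131,.022,.006),(.131,-.022,.006),(-.066,-.022,.006),(-.066,.022,.006),(-.101,0,.018),(.135,.056,.014),(-.135,.056,.014),(.135,-.056,.014)]
ut=to([(162,57),(234,64),(185,384),(108,376),(128,440),(108,43),(31,484),(291,63)])
Ps=[(-.101,0,.018),(.135,.056,.014),(-.135,.056,.014),(.135,-.056,.0),(-.135,-.056,0),(.131,-.022,.006),(.131,.022,.006)]
us=so([(144,215),(530,37),(52,178),(616,172),(120,326),(582,128),(547,82)])
f=lambda q:np.r_[(topix(T,C(*q,Pt))-ut).ravel(),(topix(S,C(*q,Ps))-us).ravel()]
for sel in ["T","S","both"]:
    g={"T":lambda q:f(q)[:16],"S":lambda q:f(q)[16:],"both":f}[sel]
    r=least_squares(g,[.52,.26,-.14],loss="soft_l1"); print(sel,np.round(r.x,4),np.degrees(r.x[2]).round(2),np.round(g(r.x),1).tolist())
# vial: top cap, side
for cam,p in(("T",T),("S",S)):
    for o in env.outline_of(p,"vial")[:3]:
        ys,xs=np.nonzero(o["pixels"]);print(cam,o["score"],o["extent"])
cv2.imwrite("pics/v.png",cv2.cvtColor(np.hstack([cv2.resize(T["pixels"][220:290,390:440],None,fx=7,fy=7,interpolation=2),cv2.resize(S["pixels"][265:335,275:350],None,fx=5.5,fy=7,interpolation=2)]),cv2.COLOR_RGB2BGR))
E
```

```text
T [ 0.5249  0.2596 -0.143 ] -8.19 [0.8, -0.5, 0.6, -0.2, -0.4, 0.8, 0.7, 0.4, 0.2, 0.3, -0.4, -1.2, -0.7, 0.8, -0.6, -0.8]
S [ 0.5268  0.2582 -0.1383] -7.92 [-0.4, 0.1, 0.4, -0.7, -1.1, 0.0, 0.6, -0.5, -0.9, 1.0, 0.5, -0.3, 0.8, -0.2]
both [ 0.5257  0.2592 -0.1423] -8.15 [1.0, -0.8, 0.7, -0.5, -0.2, 0.4, 0.9, 0.1, 0.4, -0.0, -0.3, -1.5, -0.5, 0.5, -0.5, -1.1, -1.1, -0.0, -0.0, -0.7, -1.6, -0.2, 0.1, -0.4, -1.7, 0.9, 0.0, -0.2, 0.4, -0.1]
T 0.65 [409.2, 264.2, 423.5, 278.1]
S 0.96 [322.7, 270.8, 338.4, 301.9]
```

View pics/v.png

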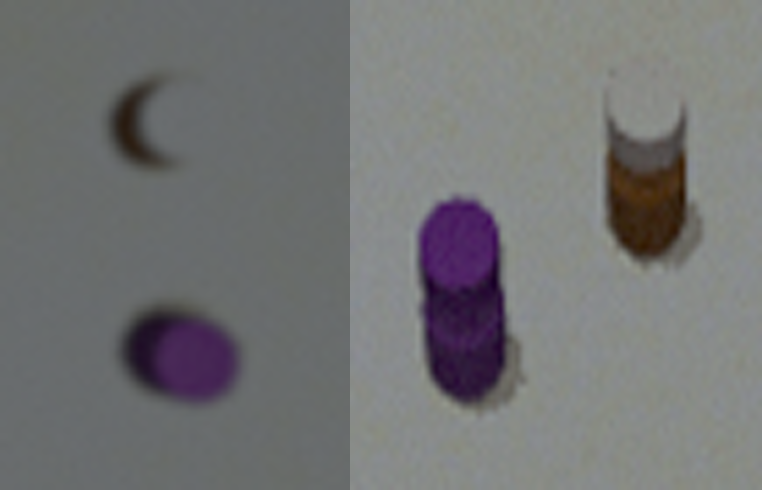

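```bash
cat > vial.py <<'E'
from cad import *
a=np.linspace(0,2*np.pi,120)
def bbox(p,x,y,z0=0,h=.06,r=.014):
    P=np.vstack([np.c_[x+r*np.cos(a),y+r*np.sin(a),np.full(120,z)] for z in (z0,z0+h)])
    u=topix(p,P);return np.r_[u.min(0),u.max(0)]
E
python3 - <<'E'
from vial import *
T=env.get_image("top");S=env.get_image("side")
bs=np.array([322.7,270.8,338.4,301.9])
fs=lambda q:bbox(S,*q)-bs
def ft(q):
    b=bbox(T,*q); c=bbox(T,*q,h=0); return np.r_[b[0]-405.4,c[1]-230.3,c[3]-244]
for f in (fs,ft,lambda q:np.r_[fs(q),ft(q)]):
    r=least_squares(f,[.43,-.24]);print(r.x.round(4),f(r.x).round(1))
E
```

```text
[ 0.4403 -0.2583] [ 0.1  0.3 -0.1 -0.2]
[ 0.4357 -0.2592] [ 0.   0.8 -0.8]
[ 0.4384 -0.2588] [-0.6  0.9 -0.8  0.5 -0.2 -0.3 -2. ]
```

```bash
cat >> h.py <<'E'
from scipy.spatial.transform import Rotation as Ro
def Rt(phi,tilt=0):
    a=np.radians(phi);c,s=np.cos(a),np.sin(a)
    R=np.c_[[c,s,0],[s,-c,0],[0,0,-1]]
    return R@Ro.from_rotvec([0,tilt,0]).as_matrix()
def goal(pos,phi,tilt=0,tip=None):
    """pos: TCP target; prints rotvec+shift in tool frame. """
    o=env.observe();R=np.array(o["eef_rot"]);t=o["tcp_pos"]
    rv=Ro.from_matrix(R.T@Rt(phi,tilt)).as_rotvec(); sh=R.T@(np.array(pos)-t)
    print("row",np.round(rv,3).tolist(),np.round(sh,4).tolist())
E
python3 -c "
from h import *
goal([.6707,.001,.35],172.9)"
```

```text
row [0.0, 0.0, -0.271] [-0.6187, -0.3911, 0.0547]
```

Call:
drive_tool:
  moves: [0,0,-0.271,-0.619,-0.391,0.055,0,0,0,-0.271,-0.619,-0.391,0.055,0,0,0,-0.271,-0.619,-0.391,0.055,0,0,0,-0.271,-0.619,-0.391,0.055,0,0,0,-0.271,-0.619,-0.391,0.055,0,0,0,-0.271,-0.619,-0.391,0.055,0,0,0,-0.271,-0.619,-0.391,0.055,0,0,0,-0.271,-0.619,-0.391,0.055,0,0,0,-0.271,-0.619,-0.391,0.055,0,0,0,-0.271,-0.619,-0.391,0.055,0]

```text
clock: 1.95
tcp_pos: [0.5365, 0.1918, 0.3675]
eef_rot: [[-0.992, 0.124, 0.0], [0.124, 0.992, 0.0], [-0.0, 0.0, -1.0]]
force: [-0.0, 0.7, -0.3]
finger_gap: 0.0852
```

```bash
python3 -c "
from h import *
goal([.6707,.001,.35],172.9)"
```

```text
row [0.0, 0.0, 0.0] [-0.1567, -0.1728, 0.0175]
```

Call:
drive_tool:
  moves: [0,0,0,-0.157,-0.173,0.017,100,0,0,0,-0.157,-0.173,0.017,100,0,0,0,-0.157,-0.173,0.017,100,0,0,0,-0.157,-0.173,0.017,100,0,0,0,-0.157,-0.173,0.017,100,0,0,0,-0.157,-0.173,0.017,100,0,0,0,-0.157,-0.173,0.017,100]

```text
clock: 2.65
tcp_pos: [0.671, -0.0, 0.35]
eef_rot: [[-0.992, 0.125, -0.0], [0.125, 0.992, 0.0], [0.0, 0.0, -1.0]]
force: [-1.0, -0.3, -0.3]
finger_gap: 0.0517
```

```bash
python3 - <<'E'
from h import *
p=snap("wrist","w1.png"); o=env.observe(); print(o["tcp_pos"],o["finger_gap"])
print(topix(p,[[.6707,.001,.006],[.6457,-.1085,.006],[.6707,.001,.19]]))
uv=topix(p,[[.6707,.001,.006]])[0]
print(rect(p,uv,0.006,r=110))
E
```

```text
[0.67059707 0.00089845 0.35024289] 0.05203152156662447
[[320.41602087 178.49067285]
 [197.09251272 166.4569929 ]
 [321.26420098 271.46440309]]
(array([670.8,   1.4]), array([672.5,   1.3]), array([80.8, 36.8]), -7.9)
```

View pics/w1.png

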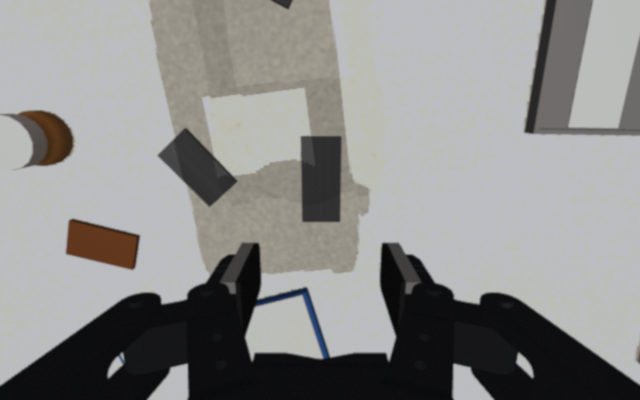

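Call:
drive_tool:
  moves: [0,0,0.005,0,0,0.05,100,0,0,0.005,0,0,0.1,100,0,0,0.005,0,0,0.14,100,0,0,0.005,0,0,0.16,100,0,0,0.005,0,0,0.17,100,0,0,0.005,0,0,0.174,100,0,0,0.005,0,0,0.174,140,0,0,0.005,0,0,0.174,180,0,0,0.005,0,0,0.174,255,0,0,0.005,0,0,0.174,255]

```text
clock: 3.7
tcp_pos: [0.671, 0.0012, 0.1779]
eef_rot: [[-0.992, 0.129, 0.002], [0.129, 0.992, 0.001], [-0.001, 0.001, -1.0]]
force: [-1.7, 3.7, 7.1]
finger_gap: 0.0312
```

```bash
python3 - <<'E'
from h import *
p=snap("wrist","w2.png"); o=env.observe(); print(o["tcp_pos"],o["finger_gap"],o["force"])
E
```

```text
[0.67097162 0.00119775 0.17787289] 0.030649438244357893 [-2.98345563  4.18862069  7.92010476]
```

View pics/w2.png

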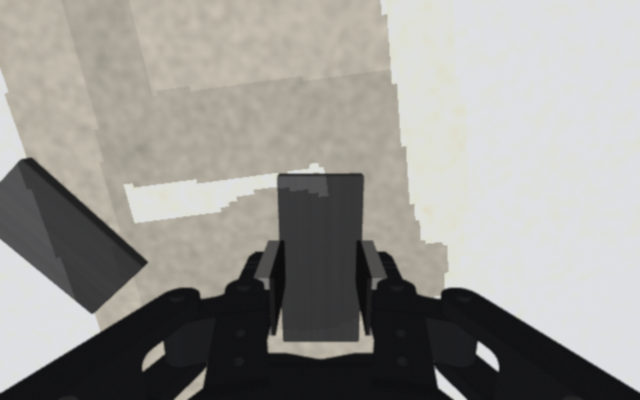

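Call:
drive_tool:
  moves: [0,0,0,0,0,0,255,0,0,0,0,0,0,255,0,0,0,0,0,0,255,0,0,0,0,0,-0.01,255,0,0,0,0,0,-0.02,255,0,0,0,0,0,-0.02,255]

```text
clock: 4.35
tcp_pos: [0.6717, 0.0011, 0.1999]
eef_rot: [[-0.992, 0.129, 0.004], [0.129, 0.992, 0.001], [-0.004, 0.001, -1.0]]
force: [-0.4, -0.2, -2.0]
finger_gap: 0.0307
```

```bash
python3 - <<'E'
from h import *
p=snap("wrist","w3.png"); o=env.observe(); print(o["tcp_pos"],o["finger_gap"],o["force"])
E
```

```text
[0.67145547 0.00115747 0.1991603 ] 0.030780017428980132 [ 0.04223213  0.70317244 -2.21047737]
```

View pics/w3.png

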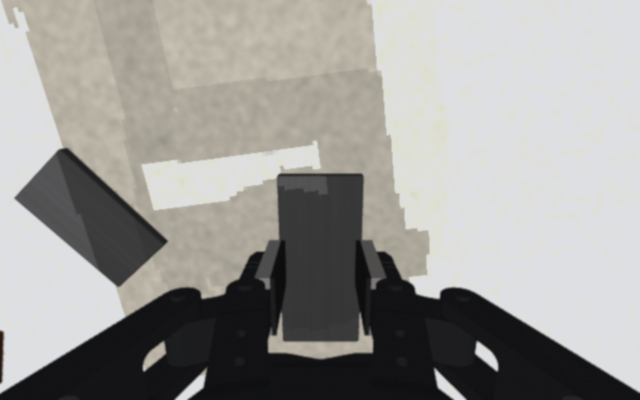

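```bash
cat > tgt.py <<'E'
from cad import *
CAD=(.5257,.2592,np.radians(-8.15))
def cw(x,y,z): return C(*CAD,[(x,y,z)])[0]
E
python3 - <<'E'
from tgt import *
p=env.get_image("wrist");o=env.observe();z=o["tcp_pos"][2]-.172
for uv in [(278,174),(363,174),(283,341),(358,341)]:
    w=np.r_[toworld(p,uv,z)[0],z]; print((np.array(o["eef_rot"]).T@(w-o["tcp_pos"])).round(4))
t=cw(-.021,0,.30);print(t)
goal(t,180-8.15)
E
```

```text
[ 0.0379 -0.0169  0.1719]
[0.0379 0.0182 0.1719]
[-0.0428 -0.0171  0.1721]
[-0.0428  0.0185  0.1721]
[0.50491209 0.26217707 0.3       ]
row [0.001, 0.003, 0.013] [0.1983, 0.2375, -0.1018]
```

Call:
drive_tool:
  moves: [0,0,0,0,0,-0.05,255,0,0.003,0.013,0.05,0.06,-0.1,255,0,0.003,0.013,0.199,0.237,-0.1,255,0,0.003,0.013,0.199,0.237,-0.1,255,0,0.003,0.013,0.199,0.237,-0.1,255,0,0.003,0.013,0.199,0.237,-0.1,255,0,0.003,0.013,0.199,0.237,-0.1,255,0,0.003,0.013,0.199,0.237,-0.1,255,0,0.003,0.013,0.199,0.237,-0.1,255,0,0.003,0.013,0.199,0.237,-0.1,255]

```text
clock: 5.45
tcp_pos: [0.5041, 0.262, 0.2982]
eef_rot: [[-0.99, 0.141, -0.0], [0.141, 0.99, 0.001], [0.0, 0.001, -1.0]]
force: [-0.9, -0.6, -1.3]
finger_gap: 0.0302
```

```bash
python3 - <<'E'
from tgt import *
p=snap("wrist","w4.png"); o=env.observe(); print(o["tcp_pos"],o["finger_gap"],o["force"])
P=[(-.101,0,.018),(-.066,.022,.006),(-.066,-.022,.006),(.131,.022,.006),(.131,-.022,.006),(-.135,.056,.014),(-.135,-.056,.014)]
print(topix(p,C(*CAD,P)).round(1))
goal(cw(-.021,0,.3),180-8.15)
E
```

```text
[0.50444572 0.26139066 0.29811878] 0.030159993854124212 [-0.09537282  0.21812819 -0.77864431]
[[319.7  84.3]
 [349.4 135. ]
 [289.8 134.9]
 [344.2 360. ]
 [294.5 360. ]
 [403.8  31.1]
 [235.5  30.8]]
row [0.001, -0.0, -0.0] [-0.0003, 0.0008, -0.0019]
```

View pics/w4.png

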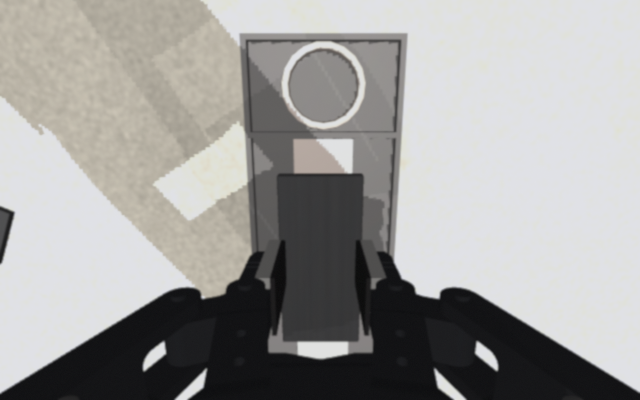

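Call:
drive_tool:
  moves: [0,0,0,0.002,0.002,0.04,255,0,0,0,0.002,0.002,0.07,255,0,0,0,0.002,0.002,0.09,255,0,0,0,0.002,0.002,0.103,255,0,0,0,0.002,0.002,0.11,255,0,0,0,0.002,0.002,0.113,255,0,0,0,0.002,0.002,0.113,255]

```text
clock: 6.2
tcp_pos: [0.5031, 0.2636, 0.1854]
eef_rot: [[-0.99, 0.142, 0.0], [0.142, 0.99, 0.001], [-0.0, 0.001, -1.0]]
force: [-0.3, -0.1, -1.7]
finger_gap: 0.0308
```

```bash
python3 - <<'E'
from tgt import *
p=snap("wrist","w5.png"); o=env.observe(); print(o["tcp_pos"],o["finger_gap"],o["force"])
goal(cw(-.021,0,.3),180-8.15)
E
```

```text
[0.50311796 0.26375447 0.18572802] 0.030234246737079366 [ 0.12195909 -0.13642287 -0.76171241]
row [0.001, 0.0, -0.0] [-0.002, -0.0012, -0.1143]
```

View pics/w5.png

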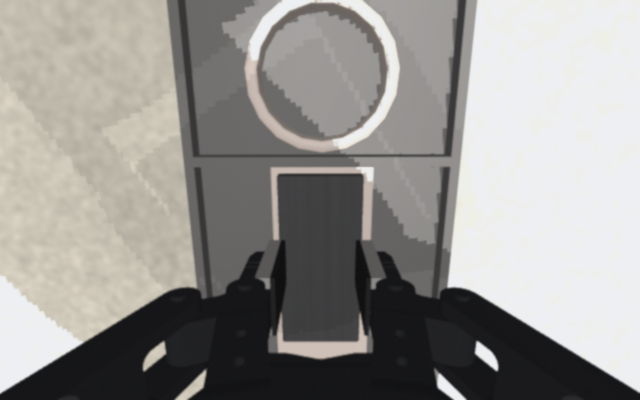

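Call:
drive_tool:
  moves: [0,0,0,0,0,0.001,255,0,0,0,0,0,0.002,255,0,0,0,0,0,0.001,140,0,0,0,0,0,0,105,0,0,0,0,0,0,105,0,0,0,0,0,-0.02,105,0,0,0,0,0,-0.06,105,0,0,0,0,0,-0.1,105,0,0,0,0,0,-0.12,105,0,0,0,0,0,-0.12,105]

```text
clock: 7.25
tcp_pos: [0.5039, 0.264, 0.3089]
eef_rot: [[-0.99, 0.142, 0.005], [0.142, 0.99, 0.003], [-0.005, 0.004, -1.0]]
force: [0.5, -0.0, -0.1]
finger_gap: 0.0505
```

```bash
python3 - <<'E'
from tgt import *
p=snap("wrist","w6.png"); o=env.observe(); print(o["tcp_pos"],o["finger_gap"],o["force"])
print(topix(p,C(*CAD,[(-.022,0,.012)])))
r=rect(p,topix(p,C(*CAD,[(-.022,0,.012)]))[0],.012,r=100); print(r)
goal([.6457,-.1085,.32],215)
E
```

```text
[0.5034112  0.26378886 0.30718401] 0.05020615002897461 [ 0.63779375  0.26373566 -0.40343701]
[[315.69088194 189.88020934]]
(array([503.5, 264.4]), array([504.7, 264.4]), array([80., 37.]), -8.2)
row [0.002, 0.004, -0.753] [-0.1938, -0.3483, -0.0133]
```

View pics/w6.png

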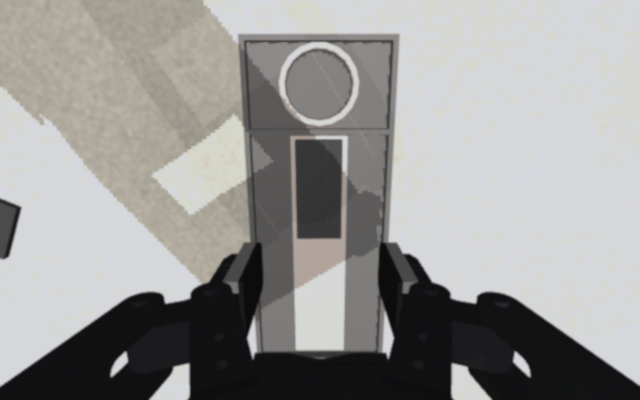

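Call:
drive_tool:
  moves: [0,0,-0.753,-0.194,-0.348,-0.013,100,0,0,-0.753,-0.194,-0.348,-0.013,100,0,0,-0.753,-0.194,-0.348,-0.013,100,0,0,-0.753,-0.194,-0.348,-0.013,100,0,0,-0.753,-0.194,-0.348,-0.013,100,0,0,-0.753,-0.194,-0.348,-0.013,100,0,0,-0.753,-0.194,-0.348,-0.013,100,0,0,-0.753,-0.194,-0.348,-0.013,100,0,0,-0.753,-0.194,-0.348,-0.013,100,0,0,-0.753,-0.194,-0.348,-0.013,100]

```text
clock: 8.3
tcp_pos: [0.6466, -0.1118, 0.3183]
eef_rot: [[-0.821, -0.571, 0.003], [-0.571, 0.821, 0.002], [-0.003, 0.0, -1.0]]
force: [0.3, 0.6, -0.5]
finger_gap: 0.0518
```

```bash
python3 - <<'E'
from tgt import *
p=snap("wrist","w7.png"); o=env.observe(); print(o["tcp_pos"],o["finger_gap"],o["force"])
u=topix(p,[(.6457,-.1085,.006)])[0]; print(u)
r=rect(p,u,.006,r=100); print(r)
goal([.6457,-.1085,.32],215)
E
```

```text
[ 0.64585136 -0.10990168  0.3181133 ] 0.05183054270040771 [-0.36718356 -0.13412942 -0.78450997]
[323.24198902 186.45457839]
(array([ 646.4, -109.4]), array([ 646.8, -108.8]), array([66.1, 36.7]), 33.9)
row [0.001, 0.003, -0.003] [-0.0007, 0.0012, -0.0019]
```

View pics/w7.png

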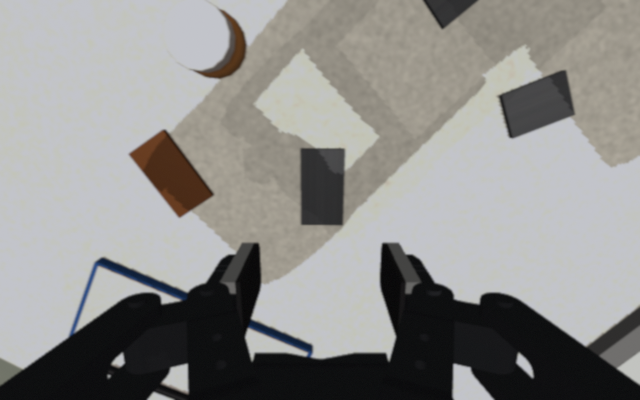

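Call:
drive_tool:
  moves: [0,0,0,-0.001,0.001,0.05,100,0,0,0,-0.001,0.001,0.1,100,0,0,0,-0.001,0.001,0.125,100,0,0,0,-0.001,0.001,0.136,100,0,0,0,-0.001,0.001,0.14,100,0,0,0,-0.001,0.001,0.14,140,0,0,0,-0.001,0.001,0.14,180,0,0,0,-0.001,0.001,0.14,255,0,0,0,-0.001,0.001,0.14,255,0,0,0,-0.001,0.001,0.14,255]

```text
clock: 9.35
tcp_pos: [0.6469, -0.1083, 0.1794]
eef_rot: [[-0.821, -0.571, 0.004], [-0.571, 0.821, 0.002], [-0.004, -0.0, -1.0]]
force: [-0.6, 0.8, 10.3]
finger_gap: 0.0005
```

Call:
drive_tool:
  moves: [0,0,0,0,0,-0.005,255,0,0,0,0,0,-0.02,255,0,0,0,0,0,-0.05,255,0,0,0,0,0,-0.1,255,0,0,0,0,0,-0.12,255,0,0,0,0,0,-0.12,255]

```text
clock: 9.95
tcp_pos: [0.6476, -0.1088, 0.3045]
eef_rot: [[-0.821, -0.571, 0.01], [-0.571, 0.821, 0.001], [-0.009, -0.005, -1.0]]
force: [0.4, -0.1, 0.4]
finger_gap: -0.0002
```

```bash
python3 - <<'E'
from tgt import *
p=snap("wrist","w8.png"); o=env.observe(); print(o["tcp_pos"],o["finger_gap"],o["force"])
goal(cw(.0365,0,.30),180-8.15)
E
```

```text
[ 0.64689275 -0.1086888   0.30225921] 0.00013761549068759315 [-0.81833888 -1.01489161 -0.8006954 ]
row [-0.0, 0.008, 0.75] [-0.1373, 0.3463, 0.0022]
```

View pics/w8.png

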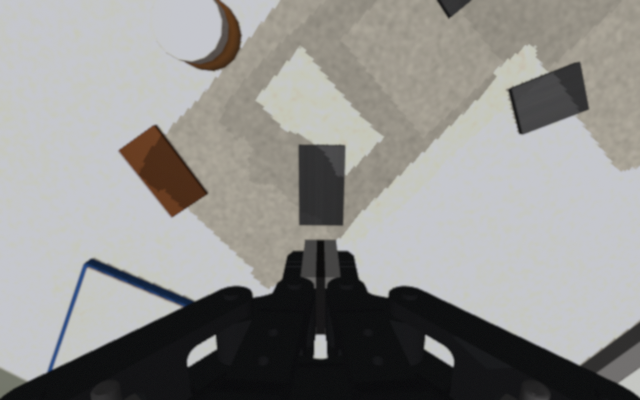

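Call:
drive_tool:
  moves: [0,0,0,0,0,0.04,100,0,0,0,0,0,0.04,100,0,0,0,0,0,0.04,100,0,0,0,0,0,0.04,100]

```text
clock: 10.4
tcp_pos: [0.6474, -0.1087, 0.2629]
eef_rot: [[-0.821, -0.571, 0.007], [-0.571, 0.821, 0.002], [-0.007, -0.003, -1.0]]
force: [0.2, -0.4, 0.4]
finger_gap: 0.0515
```

```bash
python3 - <<'E'
from tgt import *
p=snap("wrist","w9.png"); o=env.observe(); print(o["tcp_pos"],o["finger_gap"],o["force"])
u=topix(p,[(.6457,-.1085,.006)])[0]; print(u)
r=rect(p,u,.006,r=120); print(r)
goal([*(np.array(r[0])+np.array(r[1]))/2000,.1725],180+r[3])
E
```

```text
[ 0.64751252 -0.108689    0.26312025] 0.05207257817759827 [ 0.16629532  0.12614156 -0.24714123]
[322.15689286 200.75631212]
(array([ 646.6, -110.3]), array([ 647.6, -109.5]), array([66.4, 36.9]), 34.3)
row [-0.003, 0.008, 0.009] [0.0017, -0.0004, 0.0906]
```

View pics/w9.png

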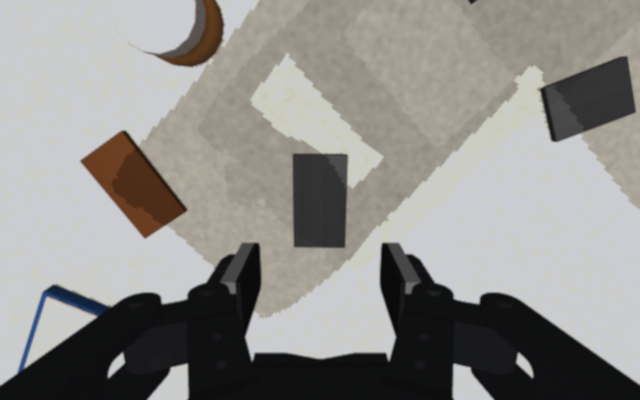

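Call:
drive_tool:
  moves: [-0.003,0.008,0.005,0.001,0,0.04,100,-0.003,0.008,0.005,0.001,0,0.07,100,-0.003,0.008,0.005,0.001,0,0.082,100,-0.003,0.008,0.005,0.001,0,0.087,100,-0.003,0.008,0.005,0.001,0,0.09,100,-0.003,0.008,0.005,0.001,0,0.0905,100]

```text
clock: 11.05
tcp_pos: [0.6479, -0.1093, 0.1736]
eef_rot: [[-0.824, -0.567, 0.001], [-0.567, 0.824, -0.001], [-0.0, -0.002, -1.0]]
force: [0.9, -0.4, -0.0]
finger_gap: 0.0517
```

Call:
drive_tool:
  moves: [0,0,0,0,0,0,140,0,0,0,0,0,0,180,0,0,0,0,0,0,220,0,0,0,0,0,0,255,0,0,0,0,0,0,255]

```text
clock: 11.55
tcp_pos: [0.6484, -0.1094, 0.1753]
eef_rot: [[-0.824, -0.567, 0.003], [-0.567, 0.824, -0.001], [-0.002, -0.003, -1.0]]
force: [-2.4, 0.3, 10.1]
finger_gap: 0.0329
```

Call:
drive_tool:
  moves: [0,0,0,0,0,-0.005,255,0,0,0,0,0,-0.02,255,0,0,0,0,0,-0.05,255,0,0,0,0,0,-0.1,255,0,0,0,0,0,-0.125,255,0,0,0,0,0,-0.125,255]

```text
clock: 12.15
tcp_pos: [0.6494, -0.1094, 0.306]
eef_rot: [[-0.824, -0.567, 0.011], [-0.567, 0.824, -0.003], [-0.007, -0.009, -1.0]]
force: [-0.1, 0.5, -0.3]
finger_gap: 0.0329
```

```bash
python3 - <<'E'
from tgt import *
p=snap("wrist","w10.png"); o=env.observe(); print(o["tcp_pos"],o["finger_gap"],o["force"])
goal(cw(.0365,0.0015,.30),180-8.15)
E
```

```text
[ 0.64869172 -0.1092952   0.30364289] 0.03317796805107638 [ 0.37261183  0.43318749 -1.69216942]
row [-0.004, 0.007, 0.745] [-0.1355, 0.3496, 0.0021]
```

View pics/w10.png

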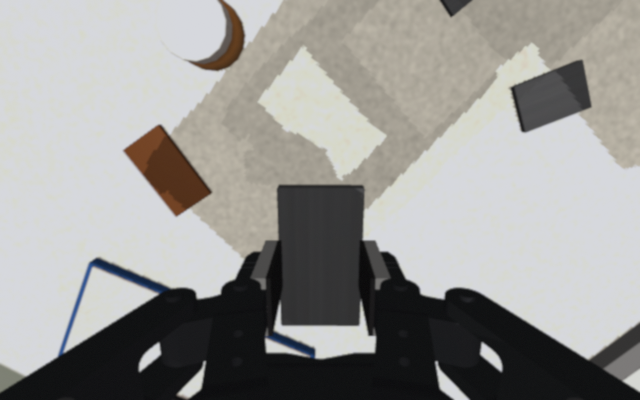

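```bash
python3 - <<'E'
from tgt import *
c,s=np.cos(CAD[2]),np.sin(CAD[2])
inv=lambda w:np.array([[c,s],[-s,c]])@(np.array(w)-CAD[:2])
print("wrist long in cad",inv([.504,.2644]))
T=env.get_image("top")
uv=topix(T,C(*CAD,[(-.022,0.0015,.012)]))[0];print(uv)
cv2.imwrite("pics/t2.png",cv2.cvtColor(cv2.resize(T["pixels"][135:270,150:230],None,fx=4,fy=4,interpolation=2),cv2.COLOR_RGB2BGR))
p=env.get_image("wrist");o=env.observe();z=o["tcp_pos"][2]-.169
for q in [(278,186),(362,186),(283,325),(358,325)]:
    w=np.r_[toworld(p,q,z)[0],z]; print((np.array(o["eef_rot"]).T@(w-o["tcp_pos"])).round(4))
E
```

```text
wrist long in cad [-0.02221802  0.00207118]
[188.39670801 211.56014217]
[ 0.0331 -0.0174  0.169 ]
[0.0331 0.0171 0.1689]
[-0.0327 -0.0172  0.1691]
[-0.0326  0.0174  0.169 ]
```

View pics/t2.png

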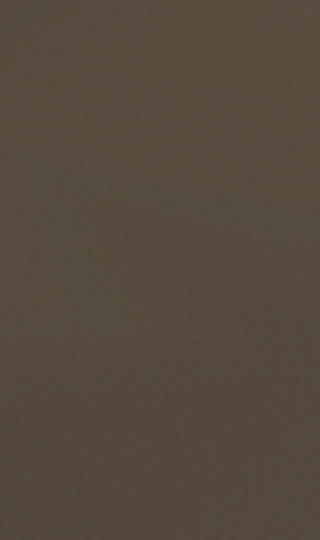

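```bash
cat >> tgt.py <<'E'
def place(x,y,zu,tilt,off):
    """TCP for plate underside centre at caddy (x,y), height zu; off = underside centre in tool frame"""
    phi=180+np.degrees(CAD[2]); R=Rt(phi,tilt)
    t=cw(x,y,zu)-R@np.array(off); print("tcp",t.round(4)); goal(t,phi,tilt)
E
python3 - <<'E'
from tgt import *
place(.0353,.0018,.11,.12,[0,0,.1753])
E
```

```text
tcp [0.5817 0.253  0.284 ]
row [-0.047, 0.117, 0.744] [-0.1509, 0.3358, 0.0158]
```

Call:
drive_tool:
  moves: [-0.047,0.117,0.744,-0.151,0.336,0.016,255,-0.047,0.117,0.744,-0.151,0.336,0.016,255,-0.047,0.117,0.744,-0.151,0.336,0.016,255,-0.047,0.117,0.744,-0.151,0.336,0.016,255,-0.047,0.117,0.744,-0.151,0.336,0.016,255,-0.047,0.117,0.744,-0.151,0.336,0.016,255,-0.047,0.117,0.744,-0.151,0.336,0.016,255,-0.047,0.117,0.744,-0.151,0.336,0.016,255,-0.047,0.117,0.744,-0.151,0.336,0.016,255,-0.047,0.117,0.744,-0.151,0.336,0.016,255]

```text
clock: 13.3
tcp_pos: [0.5811, 0.2535, 0.2827]
eef_rot: [[-0.983, 0.14, -0.12], [0.139, 0.99, 0.016], [0.121, -0.001, -0.993]]
force: [0.1, -0.9, -0.8]
finger_gap: 0.0332
```

```bash
python3 - <<'E'
from tgt import *
p=snap("wrist","w11.png"); o=env.observe(); print(o["tcp_pos"],o["finger_gap"],o["force"])
print(topix(p,C(*CAD,[(.0178,.018,.012),(.0178,-.018,.012),(-.101,0,.018)])))
place(.0353,.0018,.0105,.12,[0,0,.1753])
E
```

```text
[0.58137886 0.25273659 0.28294313] 0.03277123053747433 [-0.26784124 -0.09007804 -0.66898334]
[[341.83441822 193.08406298]
 [291.59935862 192.97293132]
 [316.77138612  13.18283602]]
tcp [0.5817 0.253  0.1845]
row [-0.001, -0.001, 0.0] [-0.0121, 0.0004, 0.0977]
```

View pics/w11.png

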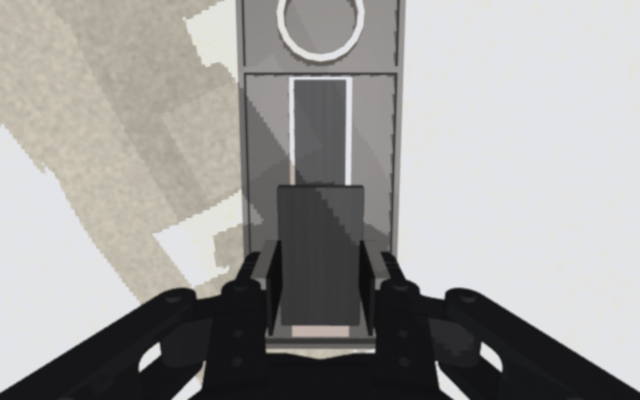

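Call:
drive_tool:
  moves: [0,0,0,-0.005,0,0.04,255,0,0,0,-0.008,0,0.065,255,0,0,0,-0.01,0,0.08,255,0,0,0,-0.011,0,0.088,255,0,0,0,-0.012,0,0.092,255,0,0,0,-0.012,0,0.094,255]

```text
clock: 13.95
tcp_pos: [0.5825, 0.2524, 0.1886]
eef_rot: [[-0.983, 0.142, -0.119], [0.141, 0.99, 0.017], [0.12, -0.0, -0.993]]
force: [-0.1, 1.0, -0.9]
finger_gap: 0.0327
```

```bash
python3 - <<'E'
from tgt import *
p=snap("wrist","w12.png"); o=env.observe(); print(o["tcp_pos"],o["finger_gap"],o["force"])
s=snap("side","s12.png",(175,80,335,180),5)
place(.0353,.0018,.0099,.12,[0,0,.1753])
E
```

```text
[0.58229618 0.25249023 0.18858669] 0.033256830068971246 [-0.18156522 -0.03861078 -1.01708169]
tcp [0.5817 0.253  0.1839]
row [-0.0, -0.0, 0.0] [0.0001, 0.0003, 0.0049]
```

View pics/w12.png

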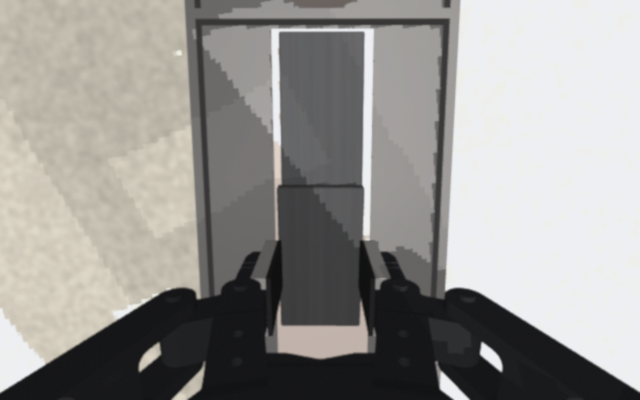

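View pics/s12.png

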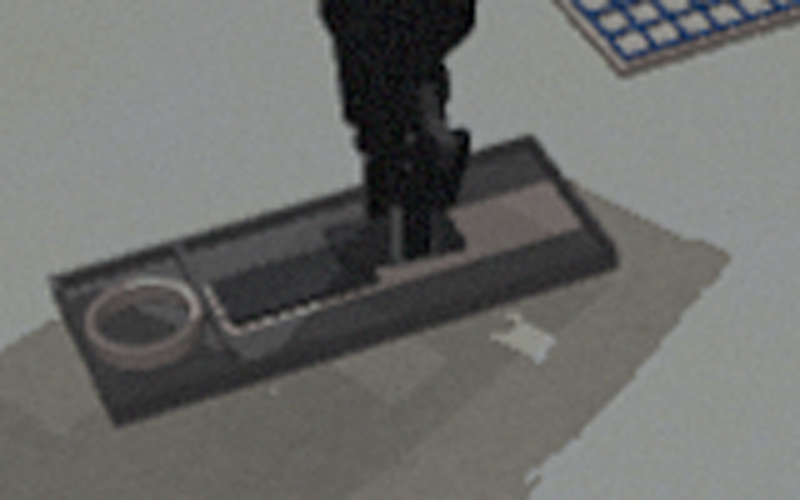

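```bash
python3 - <<'E'
from tgt import *
p=env.get_image("wrist"); o=env.observe()
c,s=np.cos(CAD[2]),np.sin(CAD[2])
inv=lambda w:np.array([[c,s],[-s,c]])@(np.array(w)-CAD[:2])
print("long near end",inv(toworld(p,(321,32),.012)[0]))
R=np.array(o["eef_rot"]); e=o["tcp_pos"]+R@[.0325,0,.1693]; print("mid near top edge z",e[2],inv(e[:2]), topix(p,[e]), inv(toworld(p,(321,185.5),e[2])[0]))
E
```

```text
long near end [-0.06060283  0.00215678]
mid near top edge z 0.02479404764228313 [0.00435571 0.00147887] [[319.23773006 189.89694949]] [0.00254814 0.00219729]
```

Call:
drive_tool:
  moves: [0,0,0,-0.001,0,0.002,255,0,0,0,-0.001,0,0.004,255,0,0,0,-0.001,0,0.0055,255,0,0,0,-0.001,0,0.0055,255]

```text
clock: 14.5
tcp_pos: [0.5827, 0.2527, 0.1838]
eef_rot: [[-0.983, 0.141, -0.118], [0.14, 0.99, 0.017], [0.119, -0.0, -0.993]]
force: [-0.0, -1.0, 5.9]
finger_gap: 0.0333
```

Contact at 6 N. I'll release gradually and retreat along the tool axis.

Call:
drive_tool:
  moves: [0,0,0,0,0,0,140,0,0,0,0,0,0,105,0,0,0,0,0,0,105,0,0,0,0,0,-0.01,105,0,0,0,0,0,-0.04,105,0,0,0,0,0,-0.08,105,0,0,0,0,0,-0.12,105,0,0,0,0,0,-0.12,105]

```text
clock: 15.3
tcp_pos: [0.5991, 0.2512, 0.3091]
eef_rot: [[-0.984, 0.141, -0.11], [0.14, 0.99, 0.02], [0.112, 0.004, -0.994]]
force: [0.5, 0.7, 0.1]
finger_gap: 0.0499
```

```bash
python3 - <<'E'
from tgt import *
p=snap("wrist","w13.png"); o=env.observe(); print(o["tcp_pos"],o["finger_gap"],o["force"])
goal([.4958,-.0092,.32],145.7)
E
```

```text
[0.5980616  0.25092733 0.30647019] 0.05009949085467435 [-0.55513206 -0.38357556 -0.38434028]
row [-0.024, -0.113, 0.456] [0.0656, -0.2719, -0.0068]
```

View pics/w13.png

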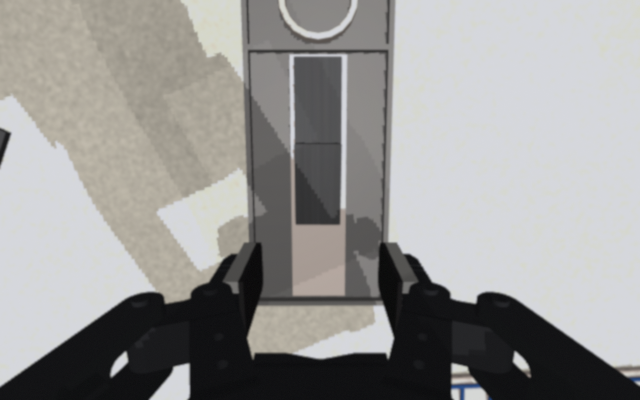

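```bash
python3 - <<'E'
from tgt import *
p=env.get_image("wrist")
c,s=np.cos(CAD[2]),np.sin(CAD[2])
inv=lambda w:np.array([[c,s],[-s,c]])@(np.array(w)-CAD[:2])
for v,z in((56.5,.012),(143,.0195),(224,.012)): print(inv(toworld(p,(319,v),z)[0]).round(4))
print(inv(toworld(p,(319,298),.014)[0]).round(4),"end wall inner .131")
E
```

```text
[-0.062   0.0024]
[0.0013 0.0025]
[0.0649 0.0025]
[0.1262 0.0025] end wall inner .131
```

Call:
drive_tool:
  moves: [-0.024,-0.113,0.456,0.066,-0.272,-0.007,105,-0.024,-0.113,0.456,0.066,-0.272,-0.007,105,-0.024,-0.113,0.456,0.066,-0.272,-0.007,105,-0.024,-0.113,0.456,0.066,-0.272,-0.007,105,-0.024,-0.113,0.456,0.066,-0.272,-0.007,105,-0.024,-0.113,0.456,0.066,-0.272,-0.007,105,-0.024,-0.113,0.456,0.066,-0.272,-0.007,105,-0.024,-0.113,0.456,0.066,-0.272,-0.007,105]

```text
clock: 16.2
tcp_pos: [0.4943, -0.0099, 0.3183]
eef_rot: [[-0.825, 0.565, -0.004], [0.565, 0.825, -0.0], [0.003, -0.003, -1.0]]
force: [0.4, 0.1, -0.3]
finger_gap: 0.0506
```

```bash
python3 - <<'E'
from tgt import *
p=snap("wrist","w14.png"); o=env.observe(); print(o["tcp_pos"],o["finger_gap"],o["force"])
u=topix(p,[(.4958,-.0092,.006)])[0]; print(u)
r=rect(p,u,.006,r=90); print(r)
goal([*(np.array(r[0])+np.array(r[1]))/2000,.1725],180+r[3])
E
```

```text
[ 0.49459609 -0.00923441  0.3183115 ] 0.04997699405274108 [0.36129004 0.26441858 0.16175064]
[322.43011595 189.37243903]
(array([496.6,  -8.8]), array([496.9,  -9.3]), array([51.5, 36.4]), -33.3)
row [-0.003, -0.003, -0.018] [-0.0021, 0.0018, 0.1458]
```

View pics/w14.png

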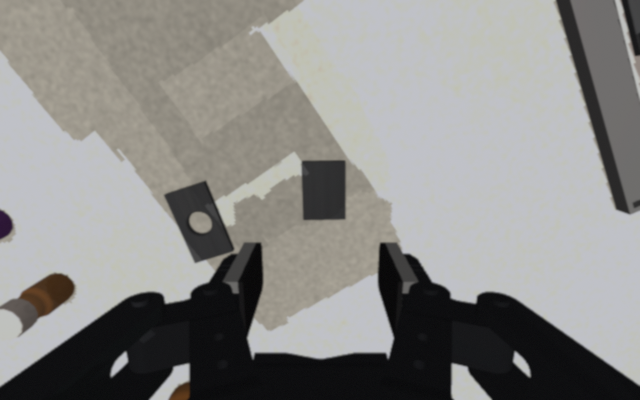

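Call:
drive_tool:
  moves: [-0.003,-0.003,-0.012,-0.002,0.0015,0.05,100,-0.003,-0.003,-0.012,-0.002,0.0015,0.1,100,-0.003,-0.003,-0.012,-0.002,0.0015,0.13,100,-0.003,-0.003,-0.012,-0.002,0.0015,0.14,100,-0.003,-0.003,-0.012,-0.002,0.0015,0.144,100,-0.003,-0.003,-0.012,-0.002,0.0015,0.1455,100,-0.003,-0.003,-0.012,-0.002,0.0015,0.1455,140]

```text
clock: 16.95
tcp_pos: [0.4972, -0.009, 0.1739]
eef_rot: [[-0.833, 0.553, 0.002], [0.553, 0.833, 0.0], [-0.002, 0.001, -1.0]]
force: [0.4, 1.0, 0.9]
finger_gap: 0.0395
```

Call:
drive_tool:
  moves: [0,0,0,0,0,0,160,0,0,0,0,0,0,200,0,0,0,0,0,0,255,0,0,0,0,0,0,255,0,0,0,0,0,0,255]

```text
clock: 17.45
tcp_pos: [0.4975, -0.0091, 0.1745]
eef_rot: [[-0.833, 0.553, 0.003], [0.553, 0.833, 0.0], [-0.003, 0.002, -1.0]]
force: [0.1, 0.8, 11.3]
finger_gap: 0.0336
```

Call:
drive_tool:
  moves: [0,0,0,0,0,-0.005,255,0,0,0,0,0,-0.02,255,0,0,0,0,0,-0.05,255,0,0,0,0,0,-0.1,255,0,0,0,0,0,-0.125,255,0,0,0,0,0,-0.125,255]

```text
clock: 18.05
tcp_pos: [0.4981, -0.0092, 0.3032]
eef_rot: [[-0.833, 0.553, 0.009], [0.553, 0.833, -0.0], [-0.008, 0.005, -1.0]]
force: [-0.9, -0.2, -1.3]
finger_gap: 0.0337
```

```bash
python3 - <<'E'
from tgt import *
p=snap("wrist","w15.png"); o=env.observe(); print(o["tcp_pos"],o["finger_gap"],o["force"])
place(.075,.0020,.11,.175,[0,0,.1745])
E
```

```text
[ 0.49755224 -0.00914476  0.30134327] 0.03342296424741345 [-0.06115393  0.27330256 -1.22299808]
tcp [0.6303 0.2462 0.2818]
row [0.041, 0.179, -0.443] [0.0309, 0.2861, 0.0204]
```

View pics/w15.png

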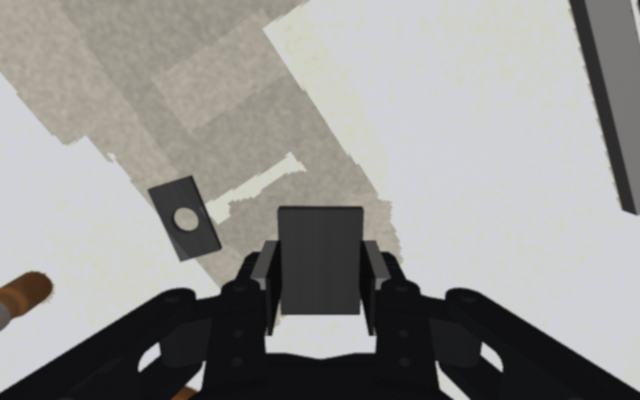

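Call:
drive_tool:
  moves: [0.041,0.179,-0.443,0.031,0.286,0.02,255,0.041,0.179,-0.443,0.031,0.286,0.02,255,0.041,0.179,-0.443,0.031,0.286,0.02,255,0.041,0.179,-0.443,0.031,0.286,0.02,255,0.041,0.179,-0.443,0.031,0.286,0.02,255,0.041,0.179,-0.443,0.031,0.286,0.02,255,0.041,0.179,-0.443,0.031,0.286,0.02,255,0.041,0.179,-0.443,0.031,0.286,0.02,255,0.041,0.179,-0.443,0.031,0.286,0.02,255]

```text
clock: 19.0
tcp_pos: [0.6295, 0.2454, 0.281]
eef_rot: [[-0.974, 0.142, -0.175], [0.14, 0.99, 0.024], [0.176, -0.001, -0.984]]
force: [-0.2, 0.5, -1.5]
finger_gap: 0.0334
```

```bash
python3 - <<'E'
from tgt import *
o=env.observe(); print(o["tcp_pos"],o["finger_gap"],o["force"])
place(.075,.0020,.015,.175,[0,0,.1745])
E
```

```text
[0.62949499 0.24541078 0.28103938] 0.033387855883547035 [-0.22796743  0.48597533 -1.5206978 ]
tcp [0.6303 0.2462 0.1868]
row [-0.001, -0.002, -0.0] [-0.0173, 0.001, 0.0926]
```

Call:
drive_tool:
  moves: [0,0,0,-0.007,0.001,0.04,255,0,0,0,-0.012,0.001,0.065,255,0,0,0,-0.015,0.001,0.08,255,0,0,0,-0.0165,0.001,0.089,255,0,0,0,-0.017,0.001,0.092,255,0,0,0,-0.017,0.001,0.092,255]

```text
clock: 19.6
tcp_pos: [0.6304, 0.2461, 0.188]
eef_rot: [[-0.974, 0.142, -0.174], [0.14, 0.99, 0.024], [0.176, -0.001, -0.984]]
force: [-0.6, 0.1, -0.0]
finger_gap: 0.0332
```

```bash
python3 - <<'E'
from tgt import *
p=snap("wrist","w16.png"); o=env.observe(); print(o["tcp_pos"],o["finger_gap"],o["force"])
R=np.array(o["eef_rot"]); e=o["tcp_pos"]+R@[.025,0,.1685]; print(e,topix(p,[e]))
place(.075,.0020,.0103,.175,[0,0,.1745])
E
```

```text
[0.6305216  0.24622885 0.18839606] 0.033767259960536485 [-0.21377475 -0.39396938 -2.33609291]
[0.57693342 0.25385815 0.02688026] [[319.52353303 208.6784559 ]]
tcp [0.6303 0.2462 0.1821]
row [-0.0, -0.001, -0.001] [-0.0009, -0.0, 0.0062]
```

View pics/w16.png

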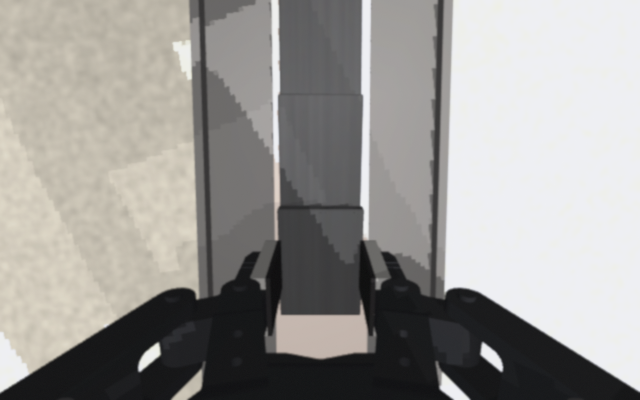

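```bash
python3 - <<'E'
from tgt import *
p=env.get_image("wrist")
c,s=np.cos(CAD[2]),np.sin(CAD[2])
inv=lambda w:np.array([[c,s],[-s,c]])@(np.array(w)-CAD[:2])
a=inv(toworld(p,(320,94),.0185)[0]);b=inv(toworld(p,(320,207),.0268)[0]);print(a,b,b-a)
E
```

```text
[0.00372213 0.00237089] [0.05103602 0.0023688 ] [ 4.73138916e-02 -2.08739859e-06]
```

Call:
drive_tool:
  moves: [0,0,0,-0.003,0,0.002,255,0,0,0,-0.003,0,0.004,255,0,0,0,-0.003,0,0.006,255,0,0,0,-0.003,0,0.0065,255]

```text
clock: 20.1
tcp_pos: [0.6326, 0.2461, 0.1821]
eef_rot: [[-0.975, 0.142, -0.172], [0.14, 0.99, 0.025], [0.174, 0.0, -0.985]]
force: [0.2, -0.6, 11.0]
finger_gap: 0.0335
```

Call:
drive_tool:
  moves: [0,0,0,0,0,-0.0005,140,0,0,0,0,0,-0.0005,105,0,0,0,0,0,-0.0005,105,0,0,0,0,0,-0.01,105,0,0,0,0,0,-0.04,105,0,0,0,0,0,-0.08,105,0,0,0,0,0,-0.12,105,0,0,0,0,0,-0.12,105]

```text
clock: 20.9
tcp_pos: [0.6556, 0.2435, 0.3067]
eef_rot: [[-0.976, 0.142, -0.164], [0.14, 0.99, 0.027], [0.166, 0.004, -0.986]]
force: [0.5, 0.3, -0.6]
finger_gap: 0.0503
```

```bash
python3 - <<'E'
from tgt import *
p=snap("wrist","w17.png"); o=env.observe(); print(o["tcp_pos"],o["finger_gap"],o["force"])
goal([.439,-.2585,.32],180-8)
E
```

```text
[0.65456306 0.24328936 0.30393862] 0.050451002993679585 [-0.56497522  0.71991856 -1.07332651]
row [0.003, -0.17, -0.003] [0.1428, -0.5273, 0.0069]
```

View pics/w17.png

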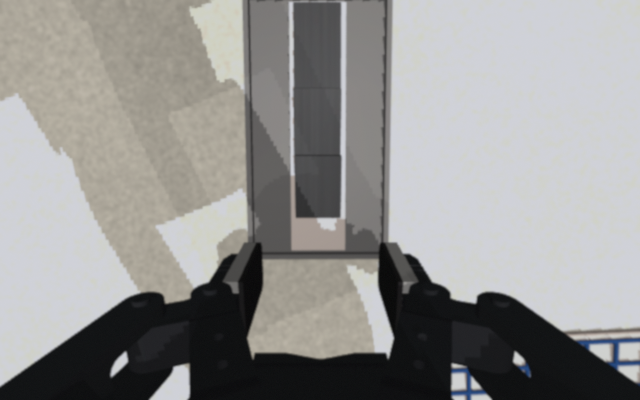

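Call:
drive_tool:
  moves: [0.003,-0.17,-0.003,0.143,-0.527,0.007,60,0.003,-0.17,-0.003,0.143,-0.527,0.007,60,0.003,-0.17,-0.003,0.143,-0.527,0.007,60,0.003,-0.17,-0.003,0.143,-0.527,0.007,60,0.003,-0.17,-0.003,0.143,-0.527,0.007,60,0.003,-0.17,-0.003,0.143,-0.527,0.007,60,0.003,-0.17,-0.003,0.143,-0.527,0.007,60,0.003,-0.17,-0.003,0.143,-0.527,0.007,60,0.003,-0.17,-0.003,0.143,-0.527,0.007,60,0.003,-0.17,-0.003,0.143,-0.527,0.007,60]

```text
clock: 21.95
tcp_pos: [0.4553, -0.2176, 0.318]
eef_rot: [[-0.99, 0.139, -0.001], [0.139, 0.99, 0.0], [0.001, 0.0, -1.0]]
force: [1.7, -1.0, 0.3]
finger_gap: 0.0653
```

```bash
python3 -c "
from h import *
goal([.439,-.2585,.32],172)"
```

```text
row [0.0, -0.001, 0.0] [0.0105, -0.0427, -0.002]
```

Call:
drive_tool:
  moves: [0,0,0,0.0105,-0.043,-0.002,60,0,0,0,0.0105,-0.043,-0.002,60,0,0,0,0.0105,-0.043,-0.002,60]

```text
clock: 22.25
tcp_pos: [0.4381, -0.2595, 0.3196]
eef_rot: [[-0.99, 0.142, -0.001], [0.142, 0.99, 0.001], [0.001, 0.001, -1.0]]
force: [-0.4, 0.1, 0.2]
finger_gap: 0.0651
```

```bash
python3 - <<'E'
from vial import *
p=snap("wrist","w18.png"); o=env.observe(); print(o["tcp_pos"],o["finger_gap"],o["force"])
print(bbox(p,.439,-.2585).round(1))
for q in env.outline_of(p,"vial"): print(q["score"],q["extent"])
E
```

```text
[ 0.43857717 -0.25861978  0.3196365 ] 0.06568923289292071 [-0.04860978  0.10377202 -0.02403065]
[300.3 169.9 341.3 225.4]
0.76 [279.1, 63.9, 328.0, 112.9]
0.59 [302.2, 167.4, 340.8, 221.3]
```

View pics/w18.png

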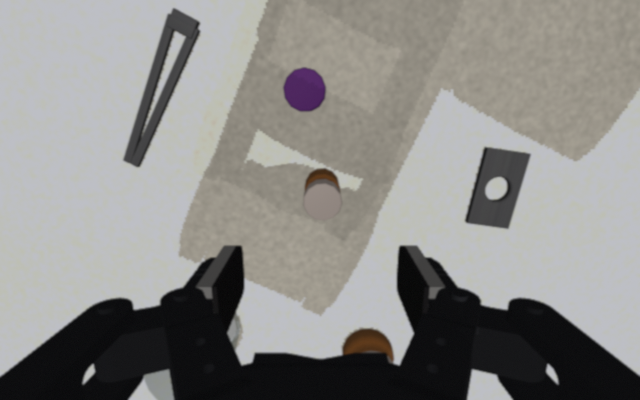

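Call:
drive_tool:
  moves: [0,0,0,0.002,0.0005,0.04,60,0,0,0,0.002,0.0005,0.08,60,0,0,0,0.002,0.0005,0.11,60,0,0,0,0.002,0.0005,0.1235,60,0,0,0,0.002,0.0005,0.1235,60]

```text
clock: 22.85
tcp_pos: [0.4367, -0.2554, 0.1943]
eef_rot: [[-0.991, 0.137, -0.005], [0.137, 0.991, 0.003], [0.005, 0.002, -1.0]]
force: [0.2, 0.1, -0.1]
finger_gap: 0.0653
```

```bash
python3 - <<'E'
from vial import *
p=snap("wrist","w19.png"); o=env.observe(); print(o["tcp_pos"],o["finger_gap"],o["force"])
E
```

```text
[ 0.43703802 -0.25585852  0.1954762 ] 0.06570044190828263 [-0.34679697  0.10064736  0.91497662]
```

View pics/w19.png

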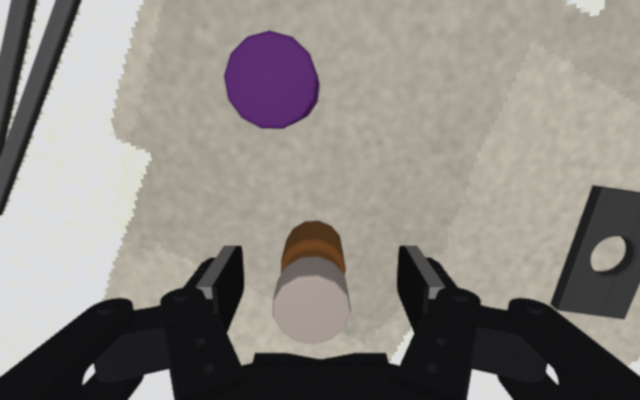

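```bash
python3 - <<'E'
from vial import *
p=env.get_image("wrist"); o=env.observe()
w=np.r_[toworld(p,(312,302),.06)[0],.06]
R=np.array(o["eef_rot"]);print(o["tcp_pos"],R.T@(w-o["tcp_pos"]))
E
```

```text
[ 0.43727613 -0.25625995  0.19632551] [ 0.00201234 -0.00183399  0.13632822]
```

Call:
drive_tool:
  moves: [0,0,0,0.002,-0.002,0,60,0,0,0,0.002,-0.002,0,100,0,0,0,0.002,-0.002,0,130,0,0,0,0.002,-0.002,0,160,0,0,0,0.002,-0.002,0,190,0,0,0,0.002,-0.002,0,255,0,0,0,0.002,-0.002,0,255]

```text
clock: 23.65
tcp_pos: [0.4352, -0.2581, 0.1969]
eef_rot: [[-0.991, 0.137, -0.001], [0.137, 0.991, 0.001], [0.001, 0.001, -1.0]]
force: [-0.8, 2.1, 11.1]
finger_gap: 0.0255
```

Call:
drive_tool:
  moves: [0,0,0,0,0,-0.01,255,0,0,0,0,0,-0.04,255,0,0,0,0,0,-0.08,255,0,0,0,0,0,-0.1,255,0,0,0,0,0,-0.1,255]

```text
clock: 24.15
tcp_pos: [0.436, -0.2587, 0.3002]
eef_rot: [[-0.991, 0.137, 0.003], [0.137, 0.991, -0.002], [-0.003, -0.002, -1.0]]
force: [0.2, -0.0, -1.3]
finger_gap: 0.0258
```

```bash
python3 - <<'E'
from tgt import *
p=snap("wrist","w20.png"); o=env.observe(); print(o["tcp_pos"],o["finger_gap"],o["force"])
goal(cw(-.101,.002,.3),180-8.15)
E
```

```text
[ 0.43557599 -0.25840087  0.29856734] 0.025275057824597158 [-0.37054305 -0.39348348 -1.39267887]
row [-0.001, 0.002, 0.004] [0.0828, 0.5275, -0.002]
```

View pics/w20.png

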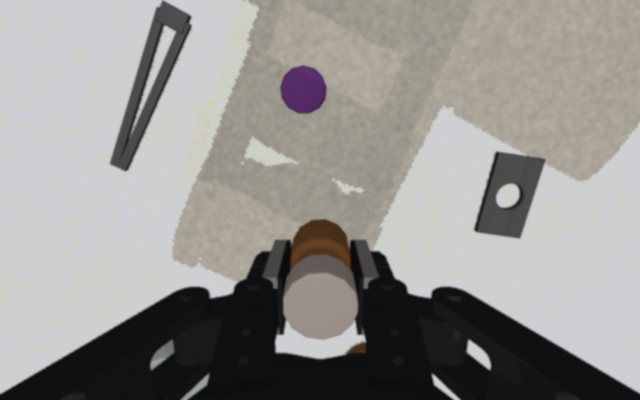

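Call:
drive_tool:
  moves: [0,0.002,0.004,-0.02,0.045,-0.002,255,0,0.002,0.004,-0.04,0.09,-0.002,255,0,0.002,0.004,-0.05,0.135,-0.002,255,0,0.002,0.004,-0.055,0.18,-0.002,255,0,0.002,0.004,-0.05,0.225,-0.002,255,0,0.002,0.004,-0.04,0.27,-0.002,255,0,0.002,0.004,-0.025,0.315,-0.002,255,0,0.002,0.004,0,0.355,-0.002,255,0,0.002,0.004,0.025,0.395,-0.002,255,0,0.002,0.004,0.05,0.435,-0.002,255]

```text
clock: 25.2
tcp_pos: [0.4444, 0.1807, 0.2992]
eef_rot: [[-0.99, 0.142, -0.002], [0.142, 0.99, -0.001], [0.002, -0.002, -1.0]]
force: [1.6, 0.7, -0.2]
finger_gap: 0.0255
```

```bash
python3 -c "
from tgt import *
goal(cw(-.101,.002,.3),180-8.15)"
```

```text
row [-0.002, -0.002, 0.0] [0.0316, 0.0912, -0.0009]
```

Call:
drive_tool:
  moves: [-0.002,-0.002,0,0.032,0.091,0,255,-0.002,-0.002,0,0.032,0.091,0,255,-0.002,-0.002,0,0.032,0.091,0,255,-0.002,-0.002,0,0.032,0.091,0,255,-0.002,-0.002,0,0.032,0.091,0,255]

```text
clock: 25.7
tcp_pos: [0.4254, 0.2745, 0.2985]
eef_rot: [[-0.99, 0.142, -0.001], [0.142, 0.99, -0.0], [0.001, -0.001, -1.0]]
force: [-0.2, -0.0, -0.2]
finger_gap: 0.0257
```

```bash
python3 - <<'E'
from tgt import *
p=snap("wrist","w21.png"); o=env.observe(); print(o["tcp_pos"],o["finger_gap"],o["force"])
s=snap("side","s21.png",(165,70,325,170),5)
R=np.array(o["eef_rot"]);print((o["tcp_pos"]+R@[0,0,.192]))
c,s_=np.cos(CAD[2]),np.sin(CAD[2])
print(topix(p,[cw(-.101,.002,.018),cw(-.135,.058,.014),cw(-.135,-.054,.014)]))
goal(cw(-.101,.002,.204),180-8.15)
E
```

```text
[0.42563354 0.27426043 0.29866369] 0.025884465066917894 [ 0.88317673  0.41572875 -0.37299529]
[0.42546132 0.27421287 0.10666377]
[[321.02157819 197.73984697]
 [398.17958441 151.12293767]
 [243.94651852 151.0456211 ]]
row [-0.0, -0.001, -0.001] [-0.0001, 0.0014, 0.0948]
```

View pics/w21.png

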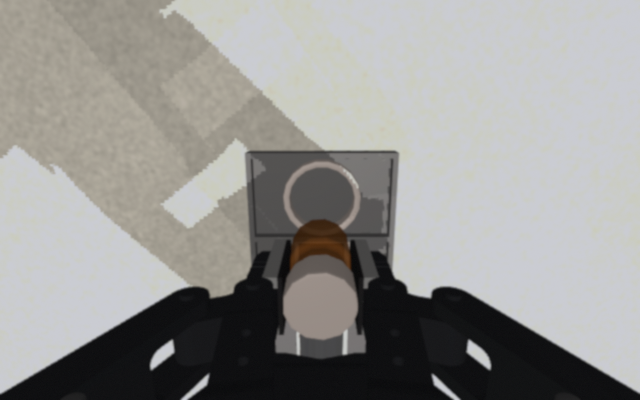

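View pics/s21.png

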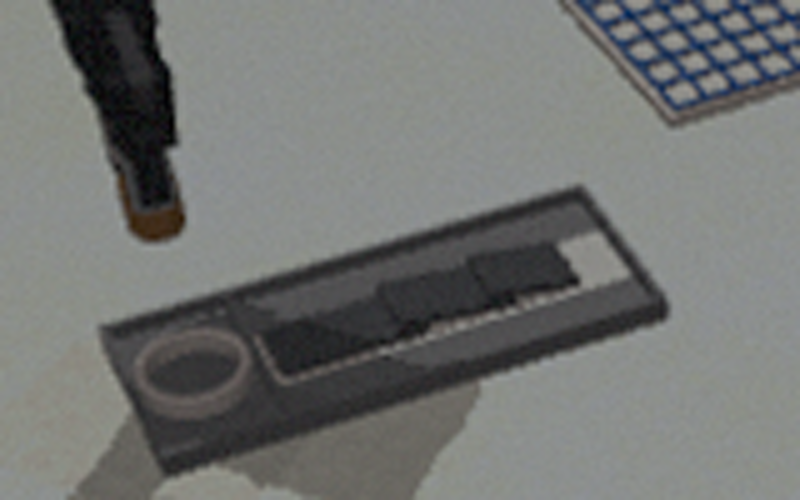

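Call:
drive_tool:
  moves: [0,0,0,0,0.001,0.03,255,0,0,0,0,0.001,0.055,255,0,0,0,0,0.001,0.075,255,0,0,0,0,0.001,0.087,255,0,0,0,0,0.001,0.093,255,0,0,0,0,0.001,0.095,255,0,0,0,0,0.001,0.0955,255,0,0,0,0,0.001,0.0955,255]

```text
clock: 26.6
tcp_pos: [0.4262, 0.2752, 0.2039]
eef_rot: [[-0.99, 0.143, 0.0], [0.143, 0.99, 0.0], [-0.0, 0.0, -1.0]]
force: [-0.5, 0.7, -0.1]
finger_gap: 0.0258
```

```bash
python3 - <<'E'
from tgt import *
p=snap("wrist","w22.png"); o=env.observe(); print(o["tcp_pos"],o["finger_gap"],o["force"])
E
```

```text
[0.42612412 0.27525114 0.20397683] 0.025497345572362655 [ 0.09637483  0.10030567 -0.67562721]
```

View pics/w22.png

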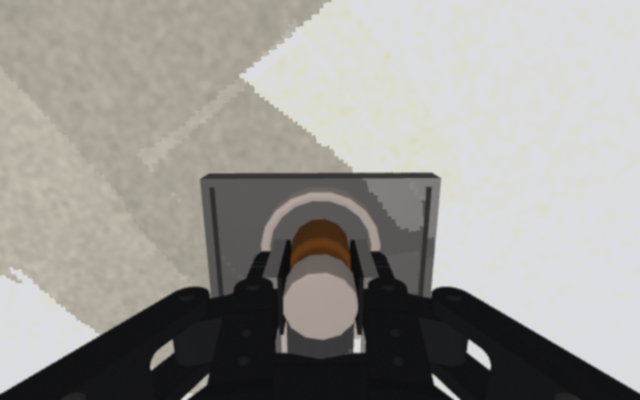

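Call:
drive_tool:
  moves: [0,0,0,0,0,0.001,255,0,0,0,0,0,0.0015,255,0,0,0,0,0,0.002,255]

```text
clock: 26.95
tcp_pos: [0.4264, 0.2754, 0.2028]
eef_rot: [[-0.99, 0.143, 0.001], [0.143, 0.99, 0.001], [-0.001, 0.001, -1.0]]
force: [-3.2, -1.7, 28.9]
finger_gap: 0.0258
```

Call:
drive_tool:
  moves: [0,0,0,0,0,-0.0005,255,0,0,0,0,0,-0.0005,200,0,0,0,0,0,-0.0005,160,0,0,0,0,0,-0.0005,110,0,0,0,0,0,-0.0005,80,0,0,0,0,0,-0.0005,80,0,0,0,0,0,-0.02,80,0,0,0,0,0,-0.06,80,0,0,0,0,0,-0.1,80,0,0,0,0,0,-0.14,80]

```text
clock: 27.95
tcp_pos: [0.4259, 0.2751, 0.3441]
eef_rot: [[-0.99, 0.143, 0.001], [0.143, 0.99, 0.001], [-0.001, 0.001, -1.0]]
force: [0.3, 1.8, 0.3]
finger_gap: 0.0584
```

```bash
python3 - <<'E'
from tgt import *
p=snap("wrist","w23.png"); o=env.observe(); print(o["tcp_pos"],o["finger_gap"],o["force"])
s=snap("side","s23.png",(165,70,325,170),5)
goal([.42,-.1,.42],172)
E
```

```text
[0.42731311 0.27597894 0.34988481] 0.05848921205747082 [3.50838624 3.29976147 8.27150872]
row [0.006, 0.007, -0.004] [-0.047, -0.3728, -0.0744]
```

View pics/w23.png

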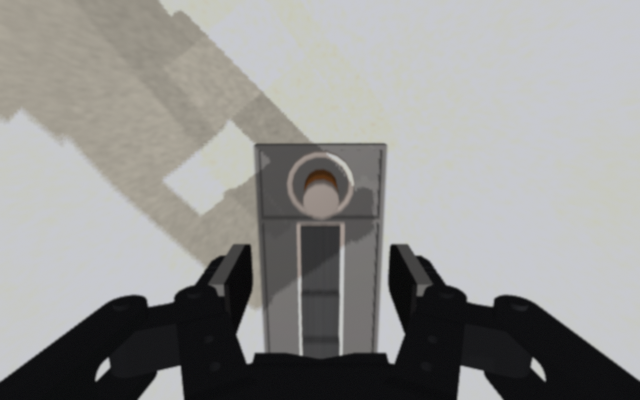

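View pics/s23.png

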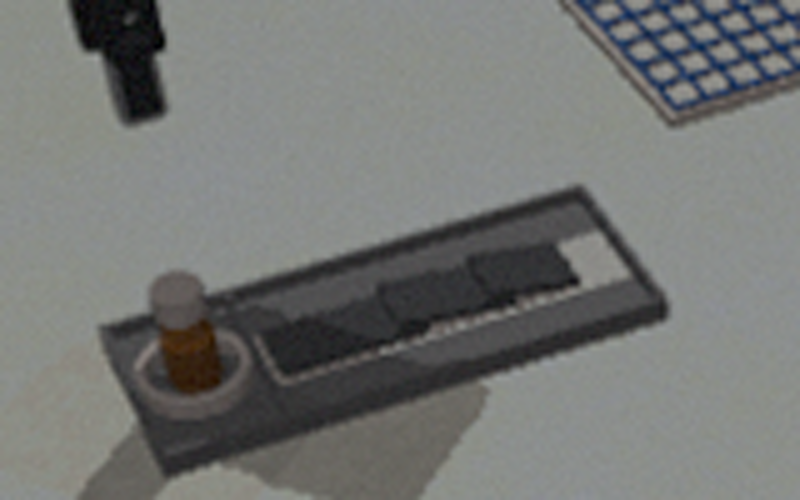

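```bash
python3 -c "
from h import *
goal([.25,.6,.405],157.4)"
```

```text
row [0.007, 0.006, 0.251] [0.2215, 0.2956, -0.0574]
```

Call:
drive_tool:
  moves: [0,0,0,0,0,-0.05,80,0,0,0.25,0.22,0.295,-0.057,80,0,0,0.25,0.22,0.295,-0.057,80,0,0,0.25,0.22,0.295,-0.057,80,0,0,0.25,0.22,0.295,-0.057,80,0,0,0.25,0.22,0.295,-0.057,80,0,0,0.25,0.22,0.295,-0.057,80,0,0,0.25,0.22,0.295,-0.057,80,0,0,0.25,0.22,0.295,-0.057,80,0,0,0.25,0.22,0.295,-0.057,80]

```text
clock: 29.05
tcp_pos: [0.2491, 0.602, 0.4037]
eef_rot: [[-0.925, 0.38, 0.007], [0.38, 0.925, 0.005], [-0.005, 0.008, -1.0]]
force: [1.0, -0.4, 0.0]
finger_gap: 0.0586
```

```bash
python3 - <<'E'
from vial import *
from tgt import *
T=snap("top","t24.png"); t=T["pixels"][135:270,150:230]
cv2.imwrite("pics/t24c.png",cv2.cvtColor(cv2.resize(t,None,fx=4,fy=4,interpolation=2),cv2.COLOR_RGB2BGR))
S=snap("side","s24.png")
c,s=np.cos(CAD[2]),np.sin(CAD[2])
inv=lambda w:np.array([[c,s],[-s,c]])@(np.array(w)-CAD[:2])
for q in env.outline_of(S,"vial"):
    b=np.array(q["extent"]);r=least_squares(lambda x:bbox(S,*x,z0=.006)-b,[.43,.27]);print(q["score"],inv(r.x),r.cost)
for n in ["plate_holed","jar","tweezers","beaker"]:
    for q in env.outline_of(T,n)[:1]: print(n,q["extent"])
E
```

```text
0.74 [-0.09563961  0.00404907] 2.5878051394139368
plate_holed [335.6, 212.6, 361.6, 242.4]
jar [391.0, 157.6, 412.8, 178.0]
tweezers [448.3, 250.6, 480.3, 299.8]
beaker [451.6, 166.1, 487.5, 197.0]
```

View pics/t24.png

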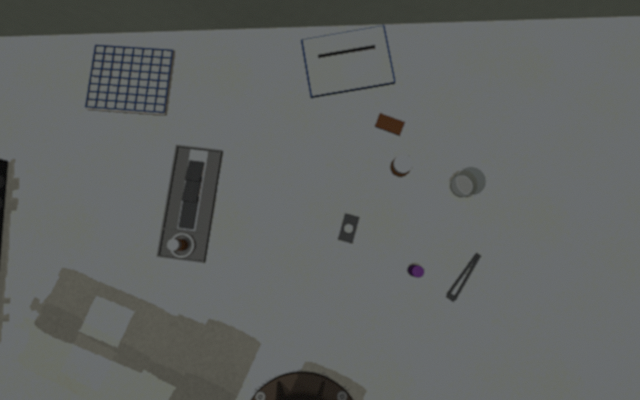

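View pics/t24c.png

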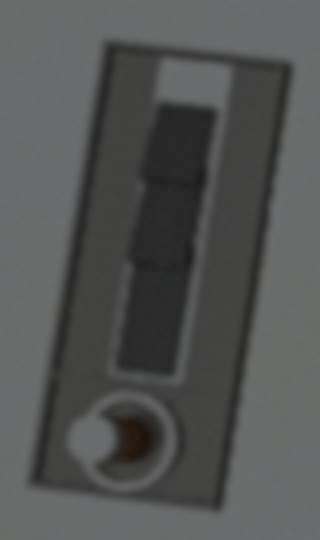

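```bash
python3 - <<'E'
from vial import *
S=env.get_image("side")
for cad in[(.5268,.2582,-.1383),(.5257,.2592,-.1423)]:
  for dx in(-.008,-.004,0,.004,.008):
    v=C(*cad,[(-.101+dx,0,0)])[0]; co=C(*cad,[(-.101,0,0)])[0]
    print(dx,bbox(S,v[0],v[1],.006).round(1),"collar top ring",bbox(S,co[0],co[1],.018,0,.029).round(1))
cv2.imwrite("pics/s25.png",cv2.cvtColor(cv2.resize(S["pixels"][115:170,180:240],None,fx=10,fy=10,interpolation=2),cv2.COLOR_RGB2BGR))
E
```

```text
-0.008 [190.6 125.2 206.8 151.4] collar top ring [191.6 135.7 215.1 150.8]
-0.004 [192.2 124.7 208.4 150.9] collar top ring [191.6 135.7 215.1 150.8]
0 [193.8 124.3 209.9 150.5] collar top ring [191.6 135.7 215.1 150.8]
0.004 [195.4 123.8 211.4 150. ] collar top ring [191.6 135.7 215.1 150.8]
0.008 [197.  123.3 212.9 149.5] collar top ring [191.6 135.7 215.1 150.8]
-0.008 [189.9 125.  206.2 151.3] collar top ring [191.  135.6 214.4 150.6]
-0.004 [191.5 124.6 207.7 150.8] collar top ring [191.  135.6 214.4 150.6]
0 [193.1 124.1 209.3 150.3] collar top ring [191.  135.6 214.4 150.6]
0.004 [194.7 123.7 210.8 149.8] collar top ring [191.  135.6 214.4 150.6]
0.008 [196.3 123.2 212.3 149.4] collar top ring [191.  135.6 214.4 150.6]
```

View pics/s25.png

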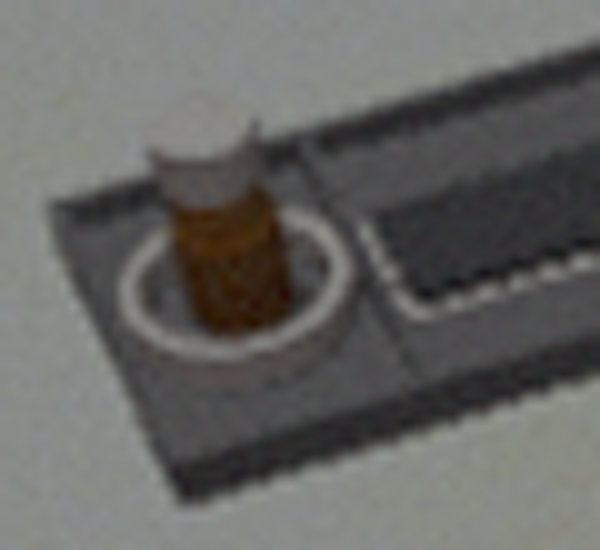

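```bash
python3 -c "
from h import *
print(env.observe()['clock'],env.hand_in())"
```

```text
the job is handed in; nothing more can be done
29.45 None
```

The vial is standing in the well, and the three plates lie in a shingled row on the strip in the order long, middle, short. I handed the job in at 29.45 s; no verdict is given.

**Plates, from the wrist camera in the caddy frame:**

| Check | Measured | Allowed |
|---|---|---|
| Long plate, centre x | about -22 mm | -31 to -6 mm |
| Long plate, gap to cross wall | about 4 mm | – |
| Middle plate overlap on long plate | about 17 mm | 4 to 23 mm |
| Short plate overlap on middle plate (worked out from the last view before lowering) | about 15 mm | 4 to 23 mm |
| Row offset from the middle line | about 2 mm | 15 mm |

I set the plates down tilted 0.12 rad (middle) and 0.175 rad (short). I did not measure their tilt after release, but the pictures show them shingled as intended.

**Vial:** the wrist and side views show it upright and within about 2 mm of the well's centre. One automatic fit to the side view disagreed, placing it about 5 mm along the caddy and 4 mm sideways from the centre. That is still inside the 11 mm limit, and a closer crop supported the smaller offset.

**Other things:** the holed plate, jar, beaker and tweezers look unmoved in the last top view. I did not touch the purple vial or the brown plate.

**One retry:** the first grasp of the middle plate closed on top of it instead of around it. The plate stayed where it was, and I took it again lower.

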